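# Let the modelling stand down by its ratchet pawl

## Robot

A 7-joint arm with a two-finger parallel gripper is mounted at the origin on the work surface; the furniture and walls round the work are solid. World frame = base frame: x ahead of the robot, y to its left, z up, the work surface at z = 0. Lengths are in m, angles in rad, forces in N, time in s.
With the tool pointing down it reaches from about 0.4 to 0.925 m from the base axis. Payload 4.1 kg.
Tool frame: the origin (TCP) lies on the front face of the gripper's body, between the roots of the fingers; the fingertips stand 73 mm ahead of it and the grasp point (between the pads) lies 54 mm ahead of it; y points along the fingers, z is the direction in which the jaws open and shut, and the axes are right-handed (so a half turn about y gives the same grasp; the last joint's range is limited). The gripper opens to 85 mm and grips with 20 to 120 N. Pads are 22 mm wide; open, the fingers measure 114 mm over their backs; the gripper's body (76 mm by 85 mm) begins 54 mm behind the grasp point. The pads swing forward as they close: fully open they stand 13 mm farther back than shut.
Start: joints at [1.068, 0.398, 0.045, 1.537, -0.019, 1.207, -0.051], TCP at [0.255, -0.598, 0.304] pointing down, gripper open.
Joint ranges: [-2.82, 2.82], [-0.49, 2.23], [-1.37, 1.46], [0, 2.46], [-1.36, 4.5], [0.23, 2], [-2.94, 2.94]. Speed limits (rad/s): [2.57, 2.57, 3.14, 3.14, 3.14, 3.14, 3.14].

## Interface

Orientations are given as a unit quaternion [x, y, z, w].
In Python, from station import arm, cams, sign_off gives the robot as it stands.
- The arm moves only by the shell command python3 -m jog 'ROWS' [FORCE]. ROWS is JSON, a list of rows, each a list of 3 entries, a list of its own where there are three numbers: the shift along the tool's x, y, z in m, then the turn about the tool's y in rad, then the closure, from 0 (fully open) to 1 (shut). A call has 1 to 8 rows; each row shifts and turns the pose as measured when the row begins, along the tool's axes as they then stand; what a row does not reach is not made up. A row lasts 1/12 s, in which the tool goes at most 41.7 mm and 7.16 degrees, less where a joint would pass 70% of its speed; a pose out of reach is approached as far as the arm can. A call is refused whole if a number of a shift passes 0.0417 or a number of a turn 0.125, either way. A call with a gripper value outside its range is refused whole. The fingers move at their own pace and stop on an object; FORCE is the grip in N (left out, the last holds). Time passes only in rows, so rows that do not move let the fingers close. It gives the time, the measured TCP pose, the force and the opening at its end, in the units of the state.
- arm.state(): the state, without advancing time (a new reading comes with each control period).
- cams.read_camera(name): name is "scene" or "top" or "wrist"; returns a dict with "pixels" (420x560x3 uint8, red, green, blue), "mtx" (3x3 intrinsics, pixels), "xyz" and "attitude" of the camera in the world; the wrist camera has in their place "hand_eye" (4x4, takes a point from camera to tool coordinates, whose origin is the TCP and whose axes are the tool frame's). Camera axes: x right, y down, z forward; pixel columns grow to the right and rows downward; lengths in m; the calibration is good to about 2 mm. A picture is of the moment at which its call begins: read the wrist's pose just before it. There is no depth.
- sign_off(): hands the job in, once; it reports no verdict.
The state is a dict: "clock": time; "joint_pos": joint angles; "qd": joint speeds; "tau": joint torques, N m; "tool_pos": TCP position; "tcp_rot": TCP orientation; "wrist_force": force on the tool from outside, world axes, zero at the start; "wrist_torque": the same for the moment, N m; "grip_width": opening from 0.0 (shut) to 1.0 (fully open).
Only numpy, scipy, OpenCV 4.12 (cv2) and the standard library are available. Lean on these libraries where they do the work, as an engineer would, in place of code of your own. Each camera call takes 0.05 s, during which the arm holds its last target.

## Task

Let the modelling stand with the wax lion down until the top of its board is level, within about a centimetre, with the top board of the drying rack beside it, so that the lion can be slid across: lift the pawl clear of the toothed wheel by its black knob and keep it lifted while the drum turns back and the board sinks, then let the pawl drop back into the teeth in time, so that it holds the board there. Do not touch the soft wax lion, and leave the tape roll, the file and the violet dish where they lie.

Things in the scene. Friction and masses are not known exactly. Their poses are not given: they have to be found in the camera images.
- stand: Fixed grey steel modelling stand, base 156x170 mm, two upright cheeks. Origin: bench level under the stand; its x points away from its front (the side with the wheel, towards the robot), y to the left seen from the front, z up. A 96 mm steel ratchet wheel (24 teeth) turns on the front cheek, its axis along x, 36 mm right of the origin (y = -36 mm) and 100 mm up.
- pawl (a joint): Steel pawl hinged left of the wheel's top, about an axis along the stand's x. Reads about -0.02 rad seated in the teeth, grows as the knob is lifted; clear of the teeth above 0.13, stop at 0.8. It falls back by its own weight when let go. Lifting takes under 8 N. While it is clear the board sinks; once dropped it catches on the next tooth.
- pawl_pivot (a point): Point on the pawl's hinge axis, at the same depth as point pawl_knob; axes as the stand's. The knob moves about it on an arc of 89 mm radius: lifted by 0.3 rad it is 25 mm higher and 9 mm nearer the pivot.
- pawl_knob (a point): Middle of the pawl's black knob, a round pin of 12 mm diameter that sticks out 34 mm from the pawl's plate towards the robot (along the stand's -x; this point is 12 mm behind its free end). With the pawl seated it is 170 mm up and the wheel's front face is 26 mm behind it. The board overhangs it (front edge 10 mm behind this point), so a hand must come in leaning back towards the robot, about 30 degrees.
- board (a joint): Height of the wooden board (206x150x16 mm, on a rack post) above its bottom stop, m: 0 at the stop, up to 0.1. One tooth of the wheel is 6.3 mm of height; it can rest only at whole teeth, and one of these heights is level with the drying rack to 0.5 mm. With the pawl clear a damper lets it sink at 9 to 15 mm/s. Pushed up, it clicks over the teeth. At the level height its underside is 241 mm above the bench.
- board_edge (a point): Middle of the upper edge of the board's left side (stand's +y), which faces the drying rack; moves up and down with the board.
- rack_edge (a point): Middle of the upper edge of the drying rack's top board, on the side that faces the stand (15 mm from the board_edge's side). The rack is fixed: two wooden boards 200x110 mm on dark posts, top 257 mm above the bench. The job is to bring board_edge to this height.
- drum (a joint): The drum with the ratchet wheel, rad: 41.7 rad per m of board height, positive as the board is raised, so it turns back (falls) while the board sinks.
- lion: Seated lion of orange wax, 120x201x198 mm, stuck on the board, origin under its middle on the board's top; its paws begin 22 mm behind the pawl knob's middle. Not to be touched.
- tape_roll: Loose roll of masking tape lying flat, 93 mm across, 24 mm high. Origin at the centre of its underside. Bystander.
- round_file: Loose round file with wooden handle, 220 mm long along its y, 20 mm high. Origin at the middle of its underside. Bystander.
- dish_pattern: Loose violet wax dish, 109 mm across, 22 mm high. Origin at the centre of its underside. Bystander.

How it is judged:
On the way:
1. the pawl is lifted clear of the wheel and the drum turns back (value of joint pawl above 0.13 rad and velocity of joint drum below -0.1 rad/s), for 0.2 s.
At the end, for the whole second after the job is handed in: The board's top is level with the rack's top within 10 mm, the pawl is down in the teeth (joint below 0.06 rad) and the drum stands still, held by it (z of board_edge in the frame of rack_edge between -0.01 and 0.01 m and value of joint pawl below 0.06 rad and velocity of joint drum between -0.05 and 0.05 rad/s); the robot touches nothing.
It fails at once if the robot touches the lion (contact force between lion and the fingers above 0.5 N or contact force between lion and the arm above 0.5 N).
It fails at once if the tape roll, the file or the dish is shifted by over 30 mm (distance of any of tape_roll, round_file, dish_pattern from where it was at the start of the episode above 0.03 m).
It also fails if it takes over 40 s, if anything falls off the work surface, if the arm or the gripper's body presses on something with over 40 N, if the wrist force passes 120 N, or if a joint passes its speed limit or range.

## Working session

There is one attempt and no reset: what is moved stays moved. The work goes in short steps, Python scripts to look and compute and a shell command to move; the robot and the scene stay as the last step left them, time stands still between calls to the robot, and variables do not carry over. Pictures are saved under pics/ and viewed, and the job is handed in when it is done.

```bash
ls; mkdir -p pics; python3 - <<'E'
from station import arm,cams
import cv2,numpy as np
s=arm.state();print({k:np.round(v,3).tolist() for k,v in s.items()})
for n in ["scene","top","wrist"]:
    r=cams.read_camera(n);cv2.imwrite(f"pics/{n}0.png",r["pixels"][:,:,::-1])
    print(n,{k:np.round(v,4).tolist() for k,v in r.items() if k!="pixels"})
E
```

```text
pics
{'clock': 0.0, 'joint_pos': [1.068, 0.399, 0.045, 1.538, -0.019, 1.207, -0.051], 'qd': [0.001, -0.001, 0.002, 0.001, 0.001, 0.002, 0.001], 'tau': [-0.0, -47.513, 1.365, -25.422, 0.012, 0.009, -0.0], 'tool_pos': [0.255, -0.597, 0.303], 'tcp_rot': [-0.142, 0.693, -0.692, 0.142], 'wrist_force': [0.097, 0.4, -0.798], 'wrist_torque': [-0.041, 0.008, -0.013], 'grip_width': 0.999}
scene {'mtx': [[383.8304, 0.0, 273.5152], [0.0, 383.8304, 204.7637], [0.0, 0.0, 1.0]], 'xyz': [-0.0402, 0.4919, 0.9662], 'attitude': [-0.3859, 0.8525, -0.319, 0.15]}
top {'mtx': [[451.0239, 0.0, 278.057], [0.0, 451.0239, 213.3341], [0.0, 0.0, 1.0]], 'xyz': [0.014, 0.0836, 1.0754], 'attitude': [-0.6648, 0.7073, -0.1749, 0.1649]}
wrist {'mtx': [[364.8272, 0.0, 277.4634], [0.0, 364.8272, 207.3744], [0.0, 0.0, 1.0]], 'hand_eye': [[0.0005, 0.9617, 0.274, -0.0684], [0.0002, -0.274, 0.9617, -0.0704], [1.0, -0.0004, -0.0003, 0.0004], [0.0, 0.0, 0.0, 1.0]]}
```

View pics/scene0.png

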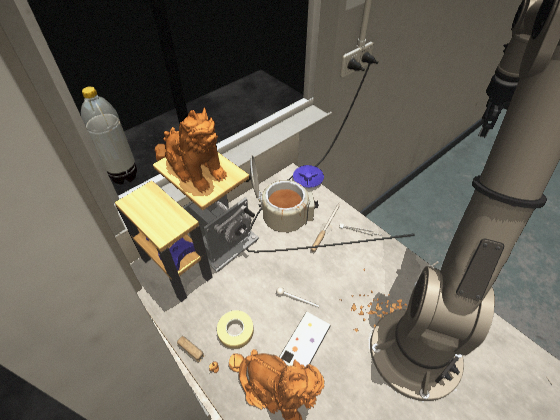

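View pics/top0.png

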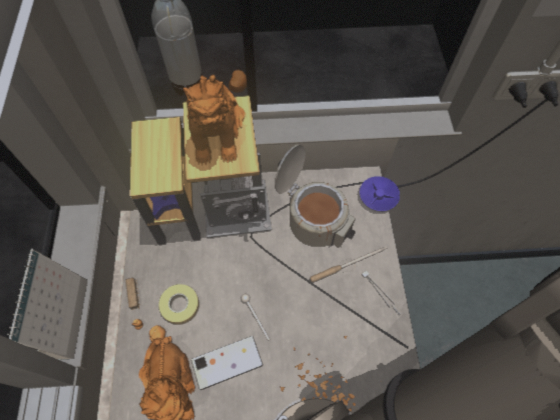

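View pics/wrist0.png

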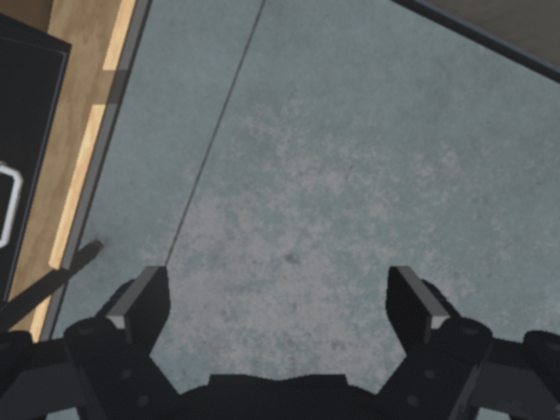

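The scene view shows the stand with the lion around (205,190), the rack top around (158,215), and the ratchet wheel around (237,228). The arm is off to the right. Next I'll zoom in and measure the rack and board corners.

```bash
cat > h.py <<'E'
import numpy as np,cv2
from scipy.spatial.transform import Rotation as R
def ray(c,u,v):
    d=np.linalg.inv(c["mtx"])@[u,v,1]; return np.array(c["xyz"]),R.from_quat(c["attitude"]).as_matrix()@(d/np.linalg.norm(d))
def onz(c,u,v,z):
    o,d=ray(c,u,v);return o+d*(z-o[2])/d[2]
def proj(c,p):
    q=R.from_quat(c["attitude"]).as_matrix().T@(np.array(p)-c["xyz"]);q=np.array(c["mtx"])@q;return q[:2]/q[2]
def tri(c1,p1,c2,p2):
    o1,d1=ray(c1,*p1);o2,d2=ray(c2,*p2)
    A=np.stack([d1,-d2],1);t=np.linalg.lstsq(A,o2-o1,rcond=None)[0]
    a,b=o1+d1*t[0],o2+d2*t[1];return (a+b)/2,np.linalg.norm(a-b)
E
python3 - <<'E'
import cv2
a=cv2.imread("pics/scene0.png")[120:310,90:330];cv2.imwrite("pics/scz.png",cv2.resize(a,None,fx=3.3,fy=3.1,interpolation=cv2.INTER_CUBIC))
a=cv2.imread("pics/top0.png")[70:250,120:360];cv2.imwrite("pics/topz.png",cv2.resize(a,None,fx=3.3,fy=3.3,interpolation=cv2.INTER_CUBIC))
E
```

```text
(no output)
```

View pics/scz.png

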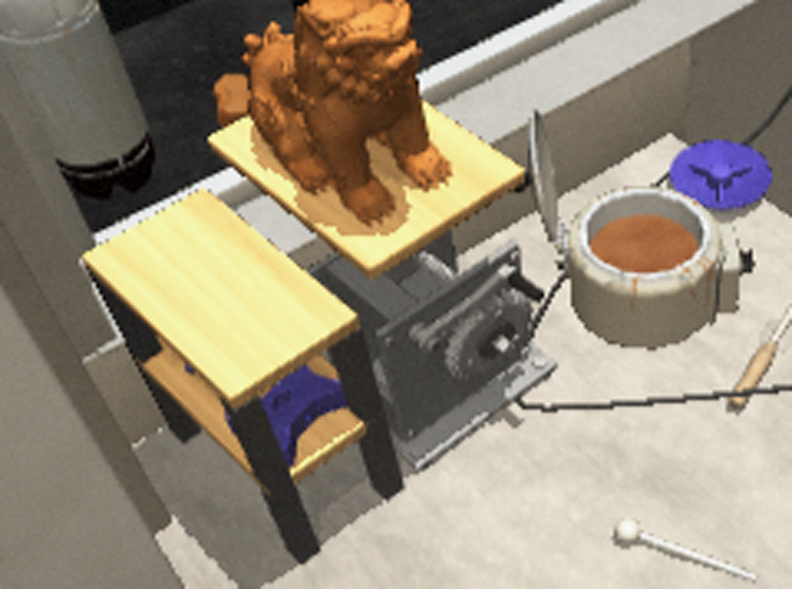

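View pics/topz.png

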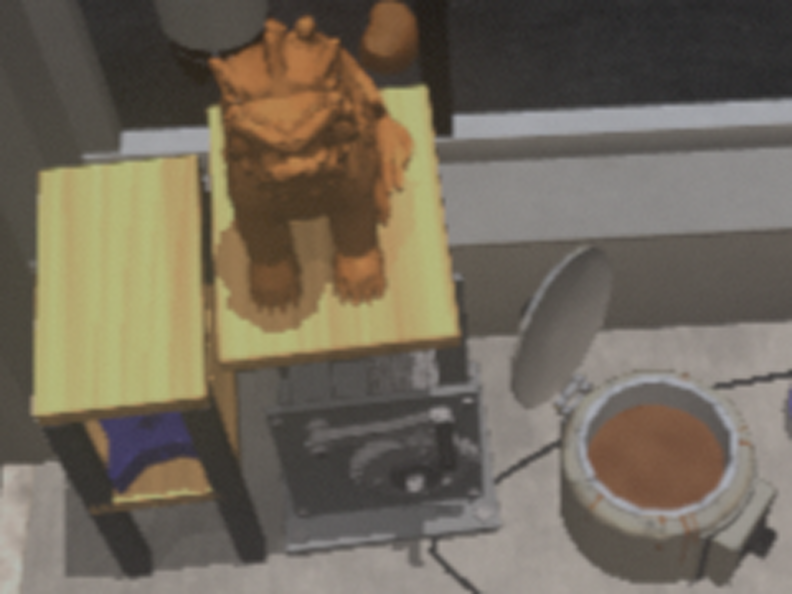

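```bash
python3 - <<'E'
from h import *
from station import cams
S=cams.read_camera("scene");T=cams.read_camera("top")
s=lambda x,y:(90+x/3.3-.3,120+y/3.1-.3)
t=lambda x,y:(120+x/3.3-.3,70+y/3.3-.3)
rs=[s(232,400),s(357,327),s(207,190),s(83,259)];rt=[t(33,415),t(205,402),t(198,155),t(40,168)]
for n,c,ps in(("S",S,rs),("T",T,rt)):
    P=np.array([onz(c,*p,.257) for p in ps]);print(n,P.round(4).tolist(),[np.linalg.norm(P[i]-P[(i+1)%4]).round(4) for i in range(4)])
for a,b in zip(rs,rt):print(tri(S,a,T,b))
print("board NL NR FR(scn)")
for a,b in [(s(373,271),t(222,362)),(s(524,172),t(460,338))]: print(tri(S,a,T,b))
print("knob tip, root")
for a,b in [(s(541,297),t(446,468)),(s(511,277),t(443,422))]: print(tri(S,a,T,b))
print("pivot",tri(S,s(416,330),T,t(314,430)))
print("axle",tri(S,s(503,346),T,t(413,483)))
E
```

```text
S [[0.5035, 0.3644, 0.257], [0.5034, 0.2631, 0.257], [0.7055, 0.2701, 0.257], [0.6983, 0.379, 0.257]] [np.float64(0.1013), np.float64(0.2022), np.float64(0.1091), np.float64(0.1954)]
T [[0.5067, 0.3654, 0.257], [0.5095, 0.2567, 0.257], [0.7116, 0.2691, 0.257], [0.7069, 0.3787, 0.257]] [np.float64(0.1087), np.float64(0.2025), np.float64(0.1097), np.float64(0.2007)]
(array([0.50489211, 0.3646512 , 0.2573522 ]), np.float64(0.002802010644022085))
(array([0.51567318, 0.25890675, 0.24366368]), np.float64(0.0033566738812177924))
(array([0.7120084 , 0.26910084, 0.25351176]), np.float64(0.0040702849192779745))
(array([0.70670779, 0.37874119, 0.25286956]), np.float64(0.0058307736839536255))
board NL NR FR(scn)
(array([0.51117403, 0.23817774, 0.29771767]), np.float64(0.0029585306495259604))
(array([0.52302735, 0.09187719, 0.29542564]), np.float64(0.00044086743900273944))
knob tip, root
(array([0.49442085, 0.10690646, 0.17667674]), np.float64(0.0014816993474539503))
(array([0.53414215, 0.10765971, 0.16971779]), np.float64(0.002629430626117333))
pivot (array([0.53912954, 0.1992494 , 0.1641018 ]), np.float64(0.0019833123181070772))
axle (array([0.52028005, 0.13314386, 0.10570556]), np.float64(0.0036295868150668493))
```

The knob tip is at about (0.497, 0.107, 0.173) and the pivot is near (0.51, 0.197, 0.164). The stand's yaw is about 4°, and the board top is at about 0.297, roughly 6 teeth too high. Next, the tool axes.

```bash
cat >> h.py <<'E'
def show():
    from station import arm
    s=arm.state();M=R.from_quat(s["tcp_rot"]).as_matrix()
    print("t",round(s["clock"],2),"pos",np.round(s["tool_pos"],4),"q",np.round(s["joint_pos"],3),"F",np.round(s["wrist_force"],1),"g",round(s["grip_width"],3))
    print(M.round(3));return s,M
E
python3 -c "
from h import *
s,M=show()"; python3 -m jog --help 2>&1 | head -20
```

```text
t 0.25 pos [ 0.2553 -0.5975  0.3034] q [ 1.068  0.399  0.045  1.537 -0.019  1.207 -0.051] F [-1.  -0.5  0.1] g 1.0
[[-0.92  -0.     0.393]
 [-0.393  0.001 -0.92 ]
 [ 0.    -1.    -0.001]]
invalid input: not JSON, or not a number
```

```bash
r='[[-0.023,-0.017,-0.026],0,0]'; python3 -m jog '[[[-0.010,-0.035,-0.010],0,0],[[-0.010,-0.035,-0.010],0,0],[[-0.023,-0.017,-0.026],0,0],[[-0.023,-0.017,-0.026],0,0],[[-0.023,-0.017,-0.026],0,0],[[-0.023,-0.017,-0.026],0,0],[[-0.023,-0.017,-0.026],0,0],[[-0.023,-0.017,-0.026],0,0]]' 30; python3 -c "
from h import *
s,M=show()"
```

```text
clock: 0.92
tool_pos: [0.3291, -0.3713, 0.4752]
tcp_rot: [-0.139, 0.698, -0.69, 0.133]
wrist_force: [0.8, -0.2, -0.0]
grip_width: 1.003
t 0.92 pos [ 0.3291 -0.3713  0.4752] q [ 0.827  0.045 -0.072  1.606  0.004  1.505 -0.428] F [ 0.8 -0.2 -0. ] g 1.003
[[-0.926 -0.011  0.377]
 [-0.377  0.009 -0.926]
 [ 0.007 -1.    -0.013]]
```

```bash
python3 -m jog '[[[-0.026,-0.008,-0.028],0,0],[[-0.026,-0.008,-0.028],0,0],[[-0.026,-0.008,-0.028],0,0],[[-0.026,-0.008,-0.028],0,0],[[-0.026,-0.008,-0.028],0,0],[[-0.026,-0.008,-0.028],0,0],[[-0.026,-0.008,-0.028],0,0],[[-0.026,-0.008,-0.028],0,0]]'; python3 -m jog '[[[-0.026,-0.008,-0.028],0,0],[[-0.026,-0.008,-0.028],0,0],[[-0.026,-0.008,-0.028],0,0],[[0,0,0],-0.12,0],[[0,0,0],-0.12,0],[[0,0,0],-0.12,0],[[0,0,0],-0.12,0],[[0,0,0],-0.12,0]]';python3 -c "
from h import *
s,M=show()"
```

```text
clock: 1.58
tool_pos: [0.4388, -0.0711, 0.5474]
tcp_rot: [-0.136, 0.695, -0.694, 0.134]
wrist_force: [1.6, -0.6, 0.4]
grip_width: 0.999
clock: 2.25
tool_pos: [0.4805, 0.0559, 0.575]
tcp_rot: [-0.34, 0.62, -0.618, 0.343]
wrist_force: [-0.8, -0.6, 0.8]
grip_width: 0.997
t 2.25 pos [0.4805 0.0559 0.575 ] q [ 0.378  0.032 -0.598  1.414  0.014  1.697 -0.78 ] F [-0.8 -0.6  0.8] g 0.997
[[-0.533  0.003  0.846]
 [-0.846  0.005 -0.533]
 [-0.006 -1.    -0.   ]]
```

```bash
python3 -m jog '[[[0,0,0],-0.124,0],[[0,0,0],-0.124,0],[[0,0,0],-0.124,0],[[0,0,0],-0.124,0],[[0,0,0],-0.124,0],[[0,0,0],-0.124,0],[[0,0,0],-0.124,0],[[0,0,0],-0.124,0]]'; python3 -m jog '[[[0,0,0],-0.124,0],[[0,0,0],-0.124,0],[[0,0,0],-0.124,0],[[0,0,0],-0.124,0],[[0,0,0],-0.124,0],[[0,0,0],-0.124,0],[[0,0,0],-0.124,0],[[0,0,0],-0.124,0]]';python3 -c "
from h import *
s,M=show()"
```

```text
clock: 2.92
tool_pos: [0.4794, 0.0564, 0.5745]
tcp_rot: [-0.595, 0.38, -0.38, 0.598]
wrist_force: [-0.2, 0.0, -0.4]
grip_width: 1.0
clock: 3.58
tool_pos: [0.4783, 0.0562, 0.574]
tcp_rot: [-0.705, 0.047, -0.048, 0.706]
wrist_force: [0.2, -0.2, -0.6]
grip_width: 1.0
t 3.58 pos [0.4783 0.0562 0.574 ] q [ 0.417  0.03  -0.639  1.419  0.016  1.697  1.217] F [ 0.2 -0.2 -0.6] g 1.0
[[ 0.991  0.001  0.134]
 [-0.134  0.003  0.991]
 [ 0.001 -1.     0.003]]
```

```bash
python3 -m jog '[[[0,0,0],-0.124,0],[[0,-0.04,0],-0.085,0],[[0,-0.04,0],0,0],[[0,-0.04,0],0,0],[[0,-0.04,0],0,0],[[0,-0.04,0],0,0]]';python3 -c "
from h import *
s,M=show()"
```

```text
clock: 4.08
tool_pos: [0.479, 0.0561, 0.6895]
tcp_rot: [0.708, 0.021, -0.039, -0.705]
wrist_force: [0.6, -0.1, -1.1]
grip_width: 1.002
t 4.08 pos [0.479  0.0561 0.6895] q [ 0.074  0.094 -0.322  1.098  0.031  1.98   1.421] F [ 0.6 -0.1 -1.1] g 1.002
[[ 0.996 -0.025 -0.085]
 [ 0.085 -0.005  0.996]
 [-0.025 -1.    -0.003]]
```

```bash
python3 -m jog '[[[0,-0.04,0],0,0],[[0,-0.04,0],0,0],[[0,-0.04,0],0,0],[[0,-0.04,0],0,0]]';python3 -c "
from h import *
s,M=show()"
```

```text
clock: 4.42
tool_pos: [0.4824, 0.0552, 0.7024]
tcp_rot: [0.708, 0.025, -0.033, -0.705]
wrist_force: [-0.1, 0.1, -0.5]
grip_width: 1.001
t 4.42 pos [0.4824 0.0552 0.7024] q [-0.532  0.095  0.384  1.074 -0.036  1.991  1.49 ] F [-0.1  0.1 -0.5] g 1.001
[[ 0.997 -0.011 -0.083]
 [ 0.083 -0.004  0.997]
 [-0.011 -1.    -0.003]]
```

```bash
python3 -m jog '[[[0.03,-0.02,0],0,0],[[0.03,-0.02,0],0,0],[[0.03,-0.02,0],0,0],[[0.03,-0.02,0],0,0]]';python3 -c "
from h import *
s,M=show()";python3 -m jog '[[[0.0,-0.04,0],0,0]]';python3 -m jog '[[[0.0,-0.04,0],0,0]]';python3 -c "
from h import *
s,M=show()"
```

```text
clock: 4.75
tool_pos: [0.5799, 0.0642, 0.7279]
tcp_rot: [0.707, 0.058, 0.0, -0.705]
wrist_force: [-0.0, 0.9, 0.5]
grip_width: 1.001
t 4.75 pos [0.5799 0.0642 0.7279] q [-0.409  0.29   0.369  0.79  -0.108  1.995  1.546] F [-0.   0.9  0.5] g 1.001
[[ 0.993  0.083 -0.082]
 [ 0.082  0.     0.997]
 [ 0.083 -0.997 -0.006]]
clock: 4.83
tool_pos: [0.5751, 0.0657, 0.7372]
tcp_rot: [0.707, 0.066, 0.007, -0.704]
wrist_force: [0.3, 0.7, -1.8]
grip_width: 1.001
clock: 4.92
tool_pos: [0.5648, 0.065, 0.7535]
tcp_rot: [0.706, 0.076, 0.017, -0.704]
wrist_force: [-0.4, -0.9, 0.8]
grip_width: 1.002
t 4.92 pos [0.5648 0.065  0.7535] q [-0.456  0.26   0.418  0.773 -0.109  1.996  1.545] F [-0.4 -0.9  0.8] g 1.002
[[ 0.988  0.131 -0.082]
 [ 0.083  0.002  0.997]
 [ 0.131 -0.991 -0.009]]
```

Pushing against the reach limit tilts the tool gradually in the direction I need. I'll keep going.

```bash
python3 -m jog '[[[0.0,-0.04,0],0,0],[[0.0,-0.04,0],0,0],[[0.0,-0.04,0],0,0],[[0.0,-0.04,0],0,0]]';python3 -c "
from h import *
s,M=show()"
```

```text
clock: 5.25
tool_pos: [0.5099, 0.0593, 0.8189]
tcp_rot: [-0.698, -0.119, -0.061, 0.703]
wrist_force: [0.3, 0.4, 0.5]
grip_width: 1.002
t 5.25 pos [0.5099 0.0593 0.8189] q [-0.655  0.16   0.617  0.756 -0.104  1.995  1.543] F [0.3 0.4 0.5] g 1.002
[[ 0.964  0.253 -0.083]
 [ 0.081  0.017  0.997]
 [ 0.253 -0.967 -0.004]]
```

```bash
python3 -m jog '[[[0.03,-0.03,0],0,0],[[0.03,-0.03,0],0,0],[[0.03,-0.03,0],0,0],[[0.03,-0.03,0],0,0]]';python3 -c "
from h import *
s,M=show()"
```

```text
clock: 5.58
tool_pos: [0.5441, 0.0643, 0.8745]
tcp_rot: [-0.683, -0.175, -0.108, 0.7]
wrist_force: [-0.2, 0.4, -0.3]
grip_width: 0.999
t 5.58 pos [0.5441 0.0643 0.8745] q [-0.445  0.247  0.451  0.513 -0.152  1.995  1.548] F [-0.2  0.4 -0.3] g 0.999
[[ 0.915  0.391 -0.097]
 [ 0.087  0.043  0.995]
 [ 0.393 -0.919  0.005]]
```

```bash
python3 -m jog '[[[0.03,-0.03,0],0,0],[[0.03,-0.03,0],0,0],[[0.03,-0.03,0],0,0],[[0.03,-0.03,0],0,0]]';python3 -c "
from h import *
s,M=show()"
```

```text
clock: 5.92
tool_pos: [0.555, 0.0632, 0.924]
tcp_rot: [-0.668, -0.222, -0.155, 0.693]
wrist_force: [0.2, 0.1, -0.4]
grip_width: 1.0
t 5.92 pos [0.555  0.0632 0.924 ] q [-0.365  0.309  0.464  0.312 -0.238  1.996  1.551] F [ 0.2  0.1 -0.4] g 1.0
[[ 0.853  0.512 -0.1  ]
 [ 0.082  0.059  0.995]
 [ 0.516 -0.857  0.008]]
```

```bash
python3 -m jog '[[[0.03,-0.03,0],0,0],[[0.03,-0.03,0],0,0],[[-0.03,0.03,0],0,0.3]]';python3 -c "
from h import *
s,M=show()"
```

```text
clock: 6.17
tool_pos: [0.5465, 0.0619, 0.9435]
tcp_rot: [-0.661, -0.247, -0.191, 0.682]
wrist_force: [-0.7, 1.2, 2.9]
grip_width: 0.888
t 6.17 pos [0.5465 0.0619 0.9435] q [-0.478  0.255  0.596  0.382 -0.241  1.902  1.556] F [-0.7  1.2  2.9] g 0.888
[[ 0.805  0.587 -0.084]
 [ 0.066  0.053  0.996]
 [ 0.589 -0.808  0.004]]
```

```bash
python3 -m jog '[[[-0.028,0.027,0.003],0,0.3],[[-0.028,0.027,0.003],0,0.3],[[-0.028,0.027,0.003],0,0.3],[[-0.028,0.027,0.003],0,0.3],[[-0.028,0.027,0.003],0,0.3],[[-0.028,0.027,0.003],0,0.3],[[-0.028,0.027,0.003],0,0.3],[[-0.028,0.027,0.003],0,0.3]]';python3 -c "
from h import *
s,M=show()"
```

```text
clock: 6.83
tool_pos: [0.4881, 0.0723, 0.6611]
tcp_rot: [-0.652, -0.251, -0.206, 0.685]
wrist_force: [0.6, -0.3, 0.6]
grip_width: 0.698
t 6.83 pos [0.4881 0.0723 0.6611] q [-0.908 -0.326  0.394  1.612  0.382  1.219  1.126] F [ 0.6 -0.3  0.6] g 0.698
[[ 0.789  0.61  -0.075]
 [ 0.045  0.064  0.997]
 [ 0.613 -0.789  0.023]]
```

```bash
python3 -m jog '[[[-0.028,0.027,0.003],0,0.3],[[-0.028,0.027,0.003],0,0.3],[[-0.028,0.027,0.003],0,0.3],[[-0.028,0.027,0.003],0,0.3]]';python3 -c "
from h import *
s,M=show()"
```

```text
clock: 7.17
tool_pos: [0.4592, 0.0829, 0.5035]
tcp_rot: [-0.647, -0.252, -0.21, 0.688]
wrist_force: [0.5, 0.9, -0.5]
grip_width: 0.703
t 7.17 pos [0.4592 0.0829 0.5035] q [-0.864 -0.402  0.337  1.999  0.463  0.931  0.959] F [ 0.5  0.9 -0.5] g 0.703
[[ 0.785  0.615 -0.076]
 [ 0.038  0.075  0.996]
 [ 0.619 -0.785  0.036]]
```

```bash
python3 -m jog '[[[-0.026,0.029,0.003],0,0.3],[[-0.026,0.029,0.003],0,0.3],[[-0.026,0.029,0.003],0,0.3],[[-0.026,0.029,0.003],0,0.3]]';python3 -c "
from h import *
s,M=show()"
```

```text
clock: 7.5
tool_pos: [0.4439, 0.098, 0.3458]
tcp_rot: [-0.641, -0.253, -0.214, 0.692]
wrist_force: [1.6, 0.6, -0.2]
grip_width: 0.698
t 7.5 pos [0.4439 0.098  0.3458] q [-0.799 -0.318  0.306  2.304  0.593  0.563  0.74 ] F [ 1.6  0.6 -0.2] g 0.698
[[ 0.78   0.621 -0.077]
 [ 0.029  0.087  0.996]
 [ 0.625 -0.779  0.05 ]]
```

```bash
python3 - <<'E'
from h import *
from station import arm,cams
s=arm.state();r=cams.read_camera("wrist")
M=R.from_quat(s["tcp_rot"]).as_matrix();H=np.array(r["hand_eye"])
c=dict(mtx=r["mtx"],xyz=np.array(s["tool_pos"])+M@H[:3,3],attitude=R.from_matrix(M@H[:3,:3]).as_quat())
for n,p in dict(tip=(.497,.107,.173),mid=(.509,.108,.170),grasp=np.array(s["tool_pos"])+M[:,1]*.054).items(): print(n,proj(c,p).round(1))
cv2.imwrite("pics/w1.png",cv2.resize(r["pixels"][:,:,::-1],(784,588)))
S=cams.read_camera("scene");T=cams.read_camera("top")
cv2.imwrite("pics/s1.png",cv2.resize(S["pixels"][120:300,90:330,::-1],None,fx=3.3,fy=3.3,interpolation=cv2.INTER_CUBIC))
cv2.imwrite("pics/t1.png",cv2.resize(T["pixels"][70:250,120:360,::-1],None,fx=3.3,fy=3.3,interpolation=cv2.INTER_CUBIC))
E
```

```text
tip [272.8 109.4]
mid [272.9 120.9]
grasp [279.4 293.8]
```

View pics/w1.png

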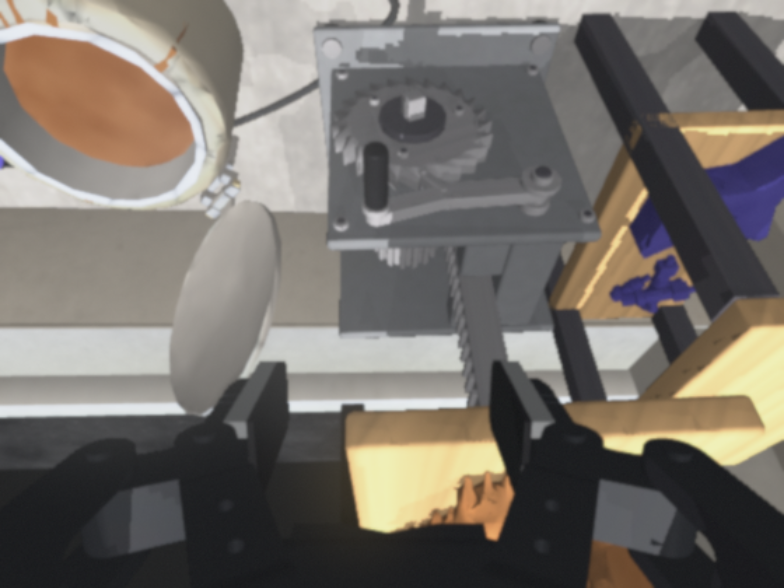

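View pics/s1.png

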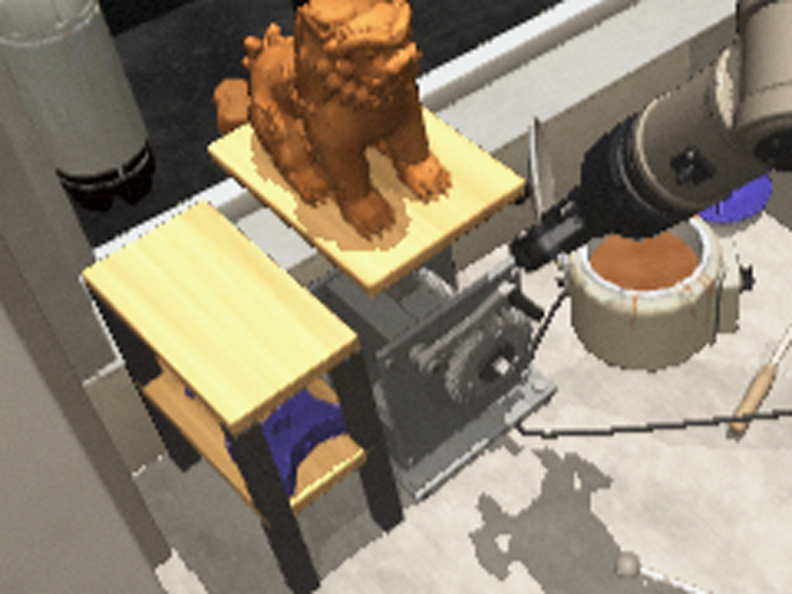

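View pics/t1.png

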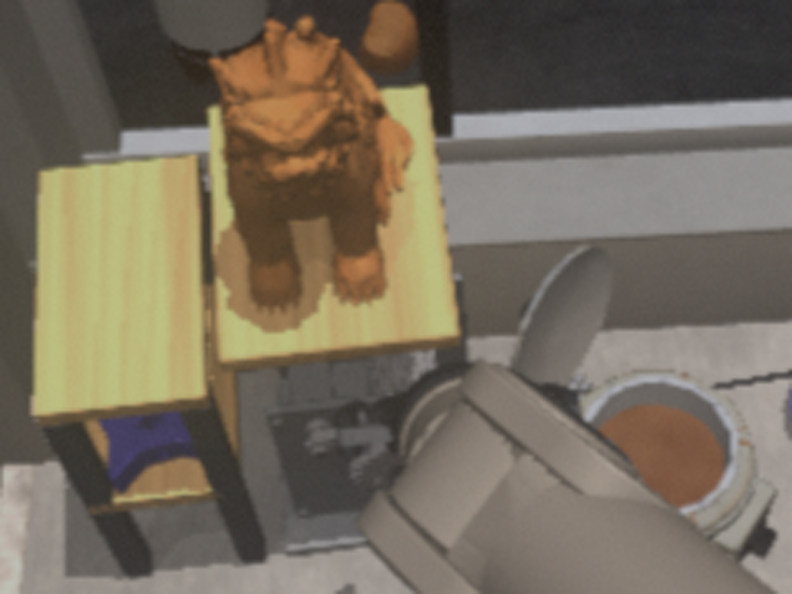

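The wrist view shows the knob with its tip near (268,107) and its root near (268,150). That puts it about 3 mm further right than predicted, so y is about 0.105. The hand is clear of the board's front edge, so I'll go in.

```bash
python3 -m jog '[[[-0.018,0.026,-0.0015],0,0.3],[[-0.018,0.026,-0.0015],0,0.3],[[-0.016,0.026,-0.0015],0,0.3]]';python3 -c "
from h import *
s,M=show()
print(M.T@(np.array([.503,.105,.171])-s['tool_pos']))"
```

```text
clock: 7.9
tool_pos: [0.4632, 0.1034, 0.2704]
tcp_rot: [-0.632, -0.263, -0.224, 0.694]
wrist_force: [2.9, -0.8, 1.1]
grip_width: 0.701
t 7.9 pos [0.4632 0.1034 0.2704] q [-0.68  -0.148  0.259  2.397  0.824  0.278  0.488] F [ 2.9 -0.8  1.1] g 0.701
[[ 0.761  0.644 -0.082]
 [ 0.021  0.101  0.995]
 [ 0.648 -0.759  0.063]]
[-0.03407596  0.10119449 -0.00792902]
```

```bash
python3 -m jog '[[[-0.017,0.020,-0.004],0,0.3]]';python3 -c "
from h import *
s,M=show()
print(M.T@(np.array([.503,.105,.171])-s['tool_pos']))"
```

```text
clock: 7.98
tool_pos: [0.4666, 0.0987, 0.2535]
tcp_rot: [-0.633, -0.262, -0.229, 0.692]
wrist_force: [0.3, -1.6, -0.3]
grip_width: 0.697
t 7.98 pos [0.4666 0.0987 0.2535] q [-0.772 -0.118  0.364  2.419  1.01   0.243  0.305] F [ 0.3 -1.6 -0.3] g 0.697
[[ 0.758  0.648 -0.073]
 [ 0.015  0.095  0.995]
 [ 0.652 -0.756  0.062]]
[-0.02610827  0.08654553 -0.00151243]
```

```bash
python3 -m jog '[[[-0.018,0.018,0],0,0.3],[[-0.010,0.010,0],0,0.3]]';python3 -c "
from h import *
s,M=show()
print(M.T@(np.array([.503,.105,.171])-s['tool_pos']))"
```

```text
clock: 8.15
tool_pos: [0.4706, 0.098, 0.2353]
tcp_rot: [-0.632, -0.263, -0.235, 0.69]
wrist_force: [1.7, -0.8, 0.1]
grip_width: 0.698
t 8.15 pos [0.4706 0.098  0.2353] q [-1.089 -0.095  0.681  2.444  1.324  0.231 -0.009] F [ 1.7 -0.8  0.1] g 0.698
[[ 0.752  0.656 -0.065]
 [ 0.007  0.091  0.996]
 [ 0.66  -0.749  0.064]]
[-0.01801937  0.07007303  0.00075136]
```

```bash
python3 -m jog '[[[-0.012,0.008,0],0,0.3],[[-0.012,0.008,0],0,0.3]]';python3 -c "
from h import *
s,M=show()
print(M.T@(np.array([.503,.105,.171])-s['tool_pos']))"
```

```text
clock: 8.32
tool_pos: [0.4763, 0.1013, 0.2256]
tcp_rot: [-0.63, -0.263, -0.238, 0.691]
wrist_force: [0.4, 0.2, 0.9]
grip_width: 0.7
t 8.32 pos [0.4763 0.1013 0.2256] q [-1.394 -0.082  0.989  2.449  1.499  0.23  -0.184] F [0.4 0.2 0.9] g 0.7
[[ 0.749  0.66  -0.062]
 [ 0.002  0.092  0.996]
 [ 0.663 -0.746  0.068]]
[-0.01618841  0.05866    -0.00163369]
```

```bash
python3 -m jog '[[[-0.016,0.004,0.002],0,0.3],[[-0.014,0.004,0],0,0.3]]';python3 - <<'E'
from h import *
from station import cams
s,M=show()
print(M.T@(np.array([.503,.105,.171])-s['tool_pos']))
r=cams.read_camera("wrist")
cv2.imwrite("pics/w2.png",cv2.resize(r["pixels"][:,:,::-1],(784,588)))
r=cams.read_camera("scene")
cv2.imwrite("pics/s2.png",cv2.resize(r["pixels"][140:280,170:330,::-1],None,fx=4.2,fy=4.2,interpolation=cv2.INTER_CUBIC))
E
```

```text
clock: 8.48
tool_pos: [0.4801, 0.1094, 0.2186]
tcp_rot: [-0.629, -0.261, -0.24, 0.692]
wrist_force: [-1.0, -0.2, 0.3]
grip_width: 0.697
t 8.48 pos [0.4801 0.1094 0.2186] q [-1.693 -0.069  1.282  2.449  1.613  0.229 -0.311] F [-1.  -0.2  0.3] g 0.697
[[ 0.748  0.661 -0.059]
 [-0.004  0.094  0.996]
 [ 0.664 -0.744  0.073]]
[-0.01447942  0.05019794 -0.00923879]
```

View pics/w2.png

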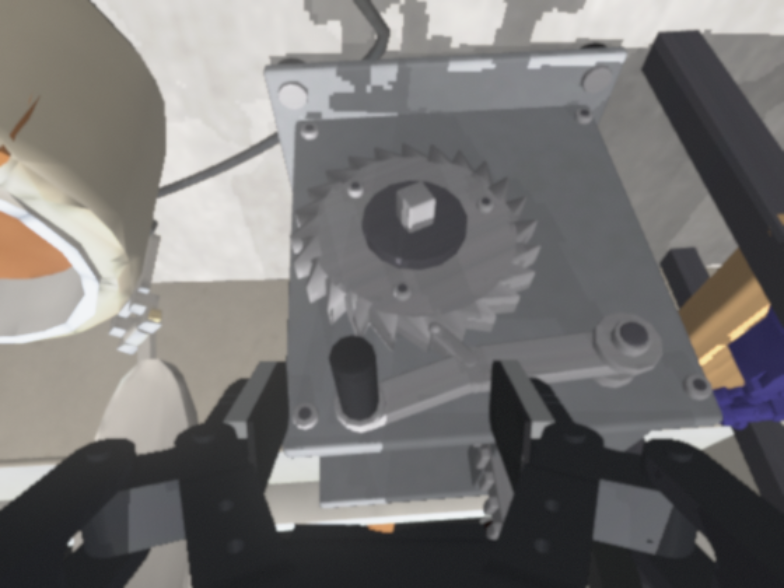

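View pics/s2.png

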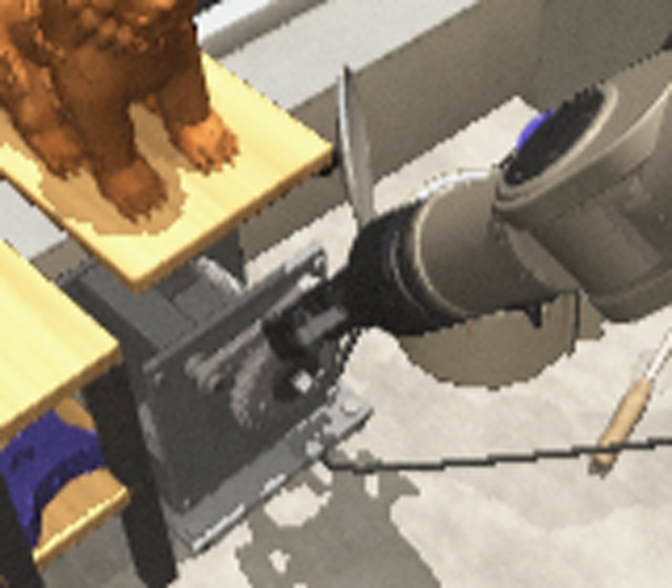

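The knob tip is at about (251,254) in the raw image, which is 9 mm to the tool's -z side of centre and agrees with my estimate. I'll shift to centre it and back off a little so the fingertips stay clear of the wheel.

```bash
python3 -m jog '[[[-0.003,-0.007,-0.009],0,0.3]]';python3 - <<'E'
from h import *
from station import cams
s,M=show()
print(M.T@(np.array([.503,.105,.171])-s['tool_pos']))
r=cams.read_camera("wrist")
cv2.imwrite("pics/w3.png",cv2.resize(r["pixels"][:,:,::-1],(784,588)))
E
```

```text
clock: 8.67
tool_pos: [0.4769, 0.1055, 0.2242]
tcp_rot: [-0.628, -0.265, -0.237, 0.692]
wrist_force: [0.8, 0.3, -0.8]
grip_width: 0.702
t 8.67 pos [0.4769 0.1055 0.2242] q [-1.597 -0.12   1.17   2.451  1.543  0.269 -0.214] F [ 0.8  0.3 -0.8] g 0.702
[[ 0.747  0.661 -0.07 ]
 [ 0.004  0.1    0.995]
 [ 0.665 -0.744  0.071]]
[-0.01589959  0.05672066 -0.00607994]
```

View pics/w3.png

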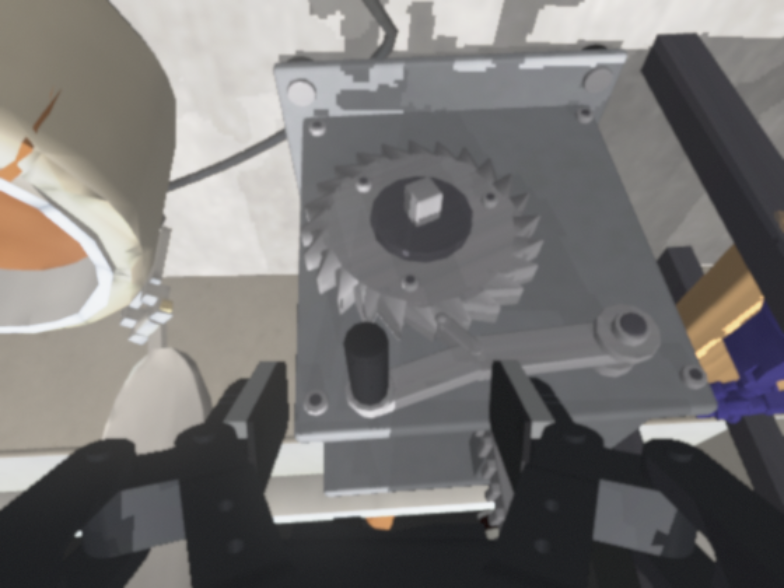

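```bash
python3 -m jog '[[[-0.002,0.002,-0.006],0,0.3],[[0,0,0],0,1],[[0,0,0],0,1],[[0,0,0],0,1],[[0,0,0],0,1],[[0,0,0],0,1],[[0,0,0],0,1]]' 40;python3 - <<'E'
from h import *
from station import cams
s,M=show()
print(M.T@(np.array([.503,.105,.171])-s['tool_pos']))
r=cams.read_camera("wrist")
cv2.imwrite("pics/w4.png",cv2.resize(r["pixels"][:,:,::-1],(784,588)))
r=cams.read_camera("scene")
cv2.imwrite("pics/s4.png",r["pixels"][:,:,::-1])
E
```

```text
clock: 9.3
tool_pos: [0.4868, 0.0984, 0.233]
tcp_rot: [-0.62, -0.266, -0.249, 0.695]
wrist_force: [-2.3, -1.7, 1.5]
grip_width: -0.003
t 9.3 pos [0.4868 0.0984 0.233 ] q [-1.587 -0.144  1.183  2.44   1.579  0.269 -0.232] F [-2.3 -1.7  1.5] g -0.003
[[ 0.734  0.677 -0.061]
 [-0.016  0.107  0.994]
 [ 0.679 -0.729  0.09 ]]
[-3.03455152e-02  5.68351236e-02  4.29577824e-05]
```

View pics/w4.png

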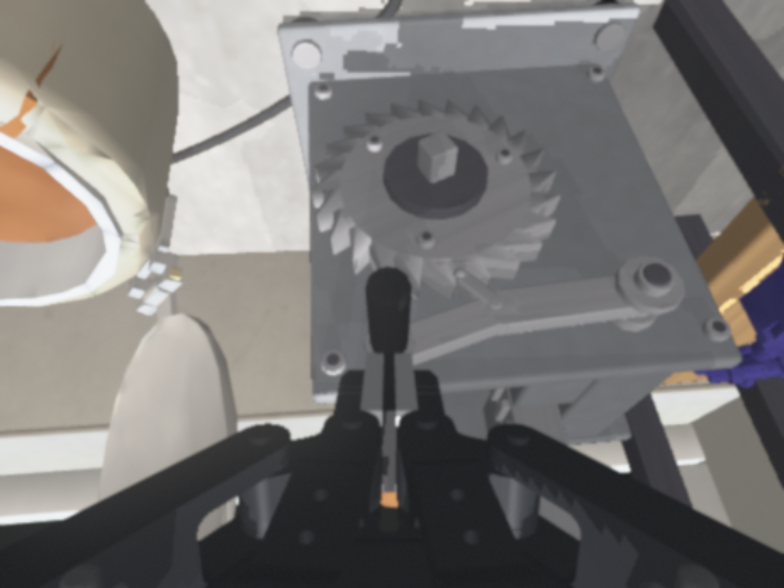

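The grip missed. The pads only caught the knob with their lower edges, and the hand was squeezed up and off it. I'll back out, open, and come in deeper and lower.

```bash
python3 -m jog '[[[0,-0.02,0],0,0.4],[[0,-0.02,0],0,0.4],[[0,0,0],0,0.4],[[0,0,0],0,0.4]]';python3 - <<'E'
from h import *
s,M=show()
print(M.T@(np.array([.503,.105,.171])-s['tool_pos']))
E
```

```text
clock: 9.73
tool_pos: [0.4589, 0.0902, 0.2605]
tcp_rot: [-0.626, -0.264, -0.249, 0.69]
wrist_force: [-0.3, -0.2, -0.3]
grip_width: 0.564
t 9.73 pos [0.4589 0.0902 0.2605] q [-1.45  -0.341  0.917  2.456  1.341  0.498  0.021] F [-0.3 -0.2 -0.3] g 0.564
[[ 0.737  0.674 -0.053]
 [-0.013  0.093  0.996]
 [ 0.676 -0.733  0.077]]
[-0.0281985   0.09666138  0.00545027]
```

```bash
python3 -m jog '[[[-0.03,0,0.005],0,0.4]]';python3 -c "
from h import *
s,M=show()
print(M.T@(np.array([.503,.105,.171])-s['tool_pos']))";python3 -m jog '[[[-0.03,0,0.0],0,0.4]]';python3 -c "
from h import *
s,M=show()
print(M.T@(np.array([.503,.105,.171])-s['tool_pos']))"
```

```text
clock: 9.82
tool_pos: [0.4563, 0.0915, 0.2698]
tcp_rot: [-0.624, -0.27, -0.254, 0.688]
wrist_force: [0.5, -0.7, 1.3]
grip_width: 0.598
t 9.82 pos [0.4563 0.0915 0.2698] q [-1.311 -0.31   0.79   2.456  1.307  0.457  0.038] F [ 0.5 -0.7  1.3] g 0.598
[[ 0.725  0.687 -0.055]
 [-0.012  0.093  0.996]
 [ 0.689 -0.721  0.076]]
[-0.03440327  0.10454606  0.00338011]
clock: 9.9
tool_pos: [0.4542, 0.0914, 0.2774]
tcp_rot: [-0.623, -0.276, -0.259, 0.685]
wrist_force: [-0.2, 0.0, 1.0]
grip_width: 0.602
t 9.9 pos [0.4542 0.0914 0.2774] q [-1.153 -0.281  0.648  2.456  1.267  0.417  0.062] F [-0.2  0.   1. ] g 0.602
[[ 0.714  0.698 -0.055]
 [-0.011  0.089  0.996]
 [ 0.7   -0.711  0.071]]
[-0.03970908  0.11090217  0.00329254]
```

```bash
python3 -m jog '[[[0.02,-0.03,0],0,0.4],[[0.02,-0.03,0],0,0.4],[[0.02,-0.03,0],0,0.4],[[0.02,-0.03,0],0,0.4],[[0.02,-0.03,0],0,0.4],[[0,-0.03,0],0,0.4],[[-0.02,-0.03,0],0,0.4]]';python3 -c "
from h import *
s,M=show()"
```

```text
clock: 10.48
tool_pos: [0.4066, 0.0705, 0.4595]
tcp_rot: [-0.639, -0.264, -0.252, 0.677]
wrist_force: [-0.9, -1.0, -0.0]
grip_width: 0.602
t 10.48 pos [0.4066 0.0705 0.4595] q [-0.517 -0.49   0.055  2.193  0.408  0.764  0.934] F [-0.9 -1.  -0. ] g 0.602
[[ 0.734  0.679 -0.037]
 [-0.003  0.057  0.998]
 [ 0.68  -0.732  0.044]]
```

```bash
python3 -m jog '[[[-0.02,-0.03,0],0,0.4],[[-0.02,-0.03,0],0,0.4],[[-0.02,-0.03,0],0,0.4]]';python3 -c "
from h import *
s,M=show()"
```

```text
clock: 10.73
tool_pos: [0.4003, 0.0554, 0.4588]
tcp_rot: [-0.652, -0.244, -0.271, 0.664]
wrist_force: [-0.6, -3.3, -0.1]
grip_width: 0.597
t 10.73 pos [0.4003 0.0554 0.4588] q [-0.297 -0.491 -0.079  2.198  0.319  0.753  0.992] F [-0.6 -3.3 -0.1] g 0.597
[[ 0.734  0.679  0.03 ]
 [-0.042  0.002  0.999]
 [ 0.678 -0.734  0.03 ]]
```

```bash
python3 -m jog '[[[0.0,-0.04,0],0,0.4],[[0,-0.04,0],0,0.4]]';python3 -c "
from h import *
s,M=show()";python3 -m jog '[[[0.02,-0.035,0],0,0.4],[[0.02,-0.035,0],0,0.4]]';python3 -c "
from h import *
s,M=show()"
```

```text
clock: 10.9
tool_pos: [0.3997, 0.0596, 0.477]
tcp_rot: [-0.656, -0.24, -0.27, 0.663]
wrist_force: [-1.0, -3.8, 0.2]
grip_width: 0.598
t 10.9 pos [0.3997 0.0596 0.477 ] q [-0.318 -0.491 -0.079  2.156  0.327  0.809  0.979] F [-1.  -3.8  0.2] g 0.598
[[ 0.738  0.673  0.036]
 [-0.043 -0.006  0.999]
 [ 0.673 -0.739  0.025]]
clock: 11.07
tool_pos: [0.3926, 0.0726, 0.5465]
tcp_rot: [-0.657, -0.241, -0.251, 0.669]
wrist_force: [0.7, -1.7, 1.0]
grip_width: 0.6
t 11.07 pos [0.3926 0.0726 0.5465] q [-0.267 -0.49  -0.119  1.999  0.224  0.97   1.101] F [ 0.7 -1.7  1. ] g 0.6
[[ 0.758  0.652  0.006]
 [-0.019  0.012  1.   ]
 [ 0.652 -0.758  0.021]]
```

Pushing against joint 2's lower limit reduces the tilt, so I'll continue.

```bash
python3 -m jog '[[[0.016,-0.037,0],0,0.4],[[0.016,-0.037,0],0,0.4],[[0.016,-0.037,0],0,0.4],[[0.016,-0.037,0],0,0.4]]';python3 -c "
from h import *
s,M=show()"
```

```text
clock: 11.4
tool_pos: [0.3577, 0.07, 0.7013]
tcp_rot: [-0.66, -0.233, -0.247, 0.67]
wrist_force: [0.3, 0.9, 0.2]
grip_width: 0.6
t 11.4 pos [0.3577 0.07   0.7013] q [-0.284 -0.476 -0.116  1.65   0.202  1.321  1.159] F [0.3 0.9 0.2] g 0.6
[[ 0.77   0.638  0.014]
 [-0.024  0.006  1.   ]
 [ 0.638 -0.77   0.02 ]]
```

```bash
python3 -m jog '[[[-0.02,-0.03,0],0,0.4],[[-0.02,-0.03,0],0,0.4],[[-0.02,-0.03,0],0,0.4],[[-0.02,-0.03,0],0,0.4]]';python3 -c "
from h import *
s,M=show()"
```

```text
clock: 11.73
tool_pos: [0.276, 0.0917, 0.7724]
tcp_rot: [0.673, 0.209, 0.247, -0.666]
wrist_force: [0.7, 1.2, -0.5]
grip_width: 0.596
t 11.73 pos [0.276  0.0917 0.7724] q [-0.675 -0.49  -0.101  1.473  0.417  1.669  0.884] F [ 0.7  1.2 -0.5] g 0.596
[[ 0.791  0.609  0.054]
 [-0.048 -0.027  0.998]
 [ 0.61  -0.793  0.008]]
```

```bash
python3 -m jog '[[[-0.02,-0.03,-0.005],0,0.4],[[-0.02,-0.03,-0.005],0,0.4],[[-0.02,-0.03,-0.005],0,0.4],[[-0.02,-0.03,-0.005],0,0.4]]';python3 -c "
from h import *
s,M=show()"
```

```text
clock: 12.07
tool_pos: [0.1688, 0.1107, 0.8288]
tcp_rot: [0.671, 0.219, 0.228, -0.671]
wrist_force: [-2.6, -0.8, -0.7]
grip_width: 0.601
t 12.07 pos [0.1688 0.1107 0.8288] q [-0.996 -0.491 -0.206  1.312  0.549  1.991  0.676] F [-2.6 -0.8 -0.7] g 0.601
[[ 0.8    0.6    0.013]
 [-0.013 -0.005  1.   ]
 [ 0.6   -0.8    0.004]]
```

```bash
python3 -m jog '[[[0.02,0.02,0],0,0.4],[[0.02,0.02,0],0,0.4],[[0.02,0.02,0],0,0.4],[[0.02,0.02,0],0,0.4],[[0.02,0.02,0],0,0.4],[[0.02,0.02,0],0,0.4],[[0.02,0.02,0],0,0.4],[[0.02,0.02,0],0,0.4]]';python3 -c "
from h import *
s,M=show()"
```

```text
clock: 12.73
tool_pos: [0.4049, 0.1283, 0.8007]
tcp_rot: [-0.666, -0.231, -0.227, 0.672]
wrist_force: [-0.3, 1.0, -1.2]
grip_width: 0.597
t 12.73 pos [0.4049 0.1283 0.8007] q [-1.02  -0.291  0.218  1.29   0.507  1.617  0.942] F [-0.3  1.  -1.2] g 0.597
[[ 0.791  0.612 -0.008]
 [ 0.002  0.01   1.   ]
 [ 0.612 -0.79   0.006]]
```

```bash
python3 -m jog '[[[-0.012,0.016,0],0,0.4],[[-0.012,0.016,0],0,0.4],[[-0.012,0.016,0],0,0.4],[[-0.012,0.016,0],0,0.4],[[-0.012,0.016,0],0,0.4],[[-0.012,0.016,0],0,0.4],[[-0.012,0.016,0],0,0.4],[[-0.012,0.016,0],0,0.4]]';python3 -c "
from h import *
s,M=show()"
```

```text
clock: 13.4
tool_pos: [0.4305, 0.1322, 0.6221]
tcp_rot: [0.676, 0.221, 0.233, -0.663]
wrist_force: [0.1, 0.7, 0.8]
grip_width: 0.597
t 13.4 pos [0.4305 0.1322 0.6221] q [-0.994 -0.364  0.233  1.735  0.553  1.3    0.772] F [0.1 0.7 0.8] g 0.597
[[ 0.794  0.608  0.023]
 [-0.011 -0.023  1.   ]
 [ 0.608 -0.794 -0.011]]
```

```bash
python3 -m jog '[[[-0.012,0.016,-0.002],0,0.4],[[-0.012,0.016,-0.002],0,0.4],[[-0.012,0.016,-0.002],0,0.4],[[-0.012,0.016,-0.002],0,0.4],[[-0.012,0.016,-0.002],0,0.4],[[-0.012,0.016,-0.002],0,0.4],[[-0.012,0.016,-0.002],0,0.4],[[-0.012,0.016,-0.002],0,0.4]]';python3 -c "
from h import *
s,M=show()"
```

```text
clock: 14.07
tool_pos: [0.4418, 0.1136, 0.4413]
tcp_rot: [0.684, 0.214, 0.233, -0.658]
wrist_force: [0.4, -0.0, -0.6]
grip_width: 0.598
t 14.07 pos [0.4418 0.1136 0.4413] q [-0.954 -0.35   0.288  2.102  0.639  0.957  0.62 ] F [ 0.4 -0.  -0.6] g 0.598
[[ 0.799  0.6    0.037]
 [-0.014 -0.043  0.999]
 [ 0.601 -0.799 -0.026]]
```

```bash
python3 -m jog '[[[-0.013,0.015,-0.002],-0.05,0.4],[[-0.013,0.015,-0.002],-0.05,0.4],[[-0.013,0.015,-0.001],0,0.4],[[-0.013,0.015,-0.001],0,0.4],[[-0.013,0.015,-0.001],0,0.4]]';python3 -c "
from h import *
s,M=show()
print(M.T@(np.array([.503,.105,.171])-s['tool_pos']))"
```

```text
clock: 14.48
tool_pos: [0.4382, 0.0975, 0.3306]
tcp_rot: [0.699, 0.245, 0.196, -0.643]
wrist_force: [0.0, 0.9, -0.3]
grip_width: 0.601
t 14.48 pos [0.4382 0.0975 0.3306] q [-0.93  -0.277  0.336  2.299  0.759  0.718  0.573] F [ 0.   0.9 -0.3] g 0.601
[[ 0.803  0.594 -0.041]
 [ 0.09  -0.053  0.994]
 [ 0.589 -0.802 -0.096]]
[-0.04129292  0.1661542   0.02014785]
```

```bash
python3 -m jog '[[[-0.014,0.018,0.004],0,0.4],[[-0.012,0.018,0.004],0,0.4],[[-0.008,0.018,0.004],0,0.4]]';python3 -c "
from h import *
s,M=show()
print(M.T@(np.array([.503,.105,.171])-s['tool_pos']))"
```

```text
clock: 14.73
tool_pos: [0.4429, 0.1016, 0.2589]
tcp_rot: [0.7, 0.242, 0.195, -0.643]
wrist_force: [1.0, -0.3, 0.3]
grip_width: 0.602
t 14.73 pos [0.4429 0.1016 0.2589] q [-0.889 -0.141  0.337  2.386  0.901  0.53   0.384] F [ 1.  -0.3  0.3] g 0.602
[[ 0.806  0.59  -0.038]
 [ 0.088 -0.057  0.994]
 [ 0.585 -0.805 -0.098]]
[-0.0027266   0.106059    0.00968708]
```

```bash
python3 -m jog '[[[0,0.016,0.004],0,0.4],[[0,0.016,0.003],0,0.4]]';python3 - <<'E'
from h import *
from station import cams
s,M=show()
print(M.T@(np.array([.503,.105,.171])-s['tool_pos']))
r=cams.read_camera("wrist")
cv2.imwrite("pics/w5.png",cv2.resize(r["pixels"][:,:,::-1],(784,588)))
E
```

```text
clock: 14.9
tool_pos: [0.4607, 0.1056, 0.2262]
tcp_rot: [0.702, 0.24, 0.193, -0.642]
wrist_force: [0.4, -0.1, 0.7]
grip_width: 0.598
t 14.9 pos [0.4607 0.1056 0.2262] q [-0.865 -0.03   0.354  2.387  0.991  0.428  0.285] F [ 0.4 -0.1  0.7] g 0.598
[[ 0.81   0.585 -0.038]
 [ 0.09  -0.06   0.994]
 [ 0.579 -0.809 -0.101]]
[0.00223715 0.06939376 0.00340561]
```

View pics/w5.png

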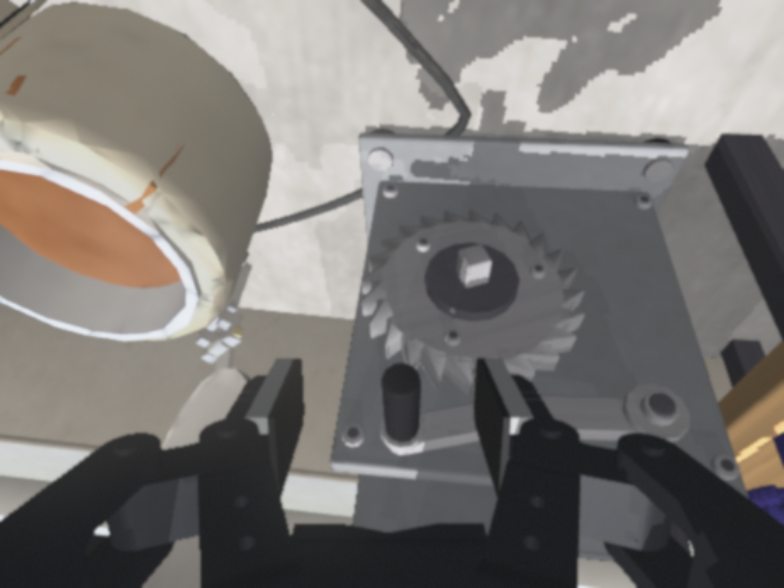

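```bash
python3 -m jog '[[[0.003,0.014,0.003],0,0.4],[[0,0,0],0,0.9],[[0,0,0],0,0.9],[[0,0,0],0,0.9],[[0,0,0],0,0.9],[[0,0,0],0,0.9]]' 40;python3 - <<'E'
from h import *
from station import cams
s,M=show()
print(M.T@(np.array([.503,.105,.171])-s['tool_pos']))
r=cams.read_camera("wrist")
cv2.imwrite("pics/w6.png",cv2.resize(r["pixels"][:,:,::-1],(784,588)))
r=cams.read_camera("scene")
cv2.imwrite("pics/s6.png",cv2.resize(r["pixels"][140:280,90:280,::-1],None,fx=4,fy=4,interpolation=cv2.INTER_CUBIC))
E
```

```text
clock: 15.45
tool_pos: [0.4712, 0.1084, 0.2095]
tcp_rot: [0.705, 0.239, 0.187, -0.641]
wrist_force: [4.2, -0.3, -6.5]
grip_width: 0.121
t 15.45 pos [0.4712 0.1084 0.2095] q [-0.854  0.033  0.362  2.377  1.028  0.384  0.247] F [ 4.2 -0.3 -6.5] g 0.121
[[ 0.816  0.577 -0.042]
 [ 0.097 -0.065  0.993]
 [ 0.57  -0.814 -0.109]]
[ 0.00364167  0.04993521 -0.00051069]
```

View pics/w6.png

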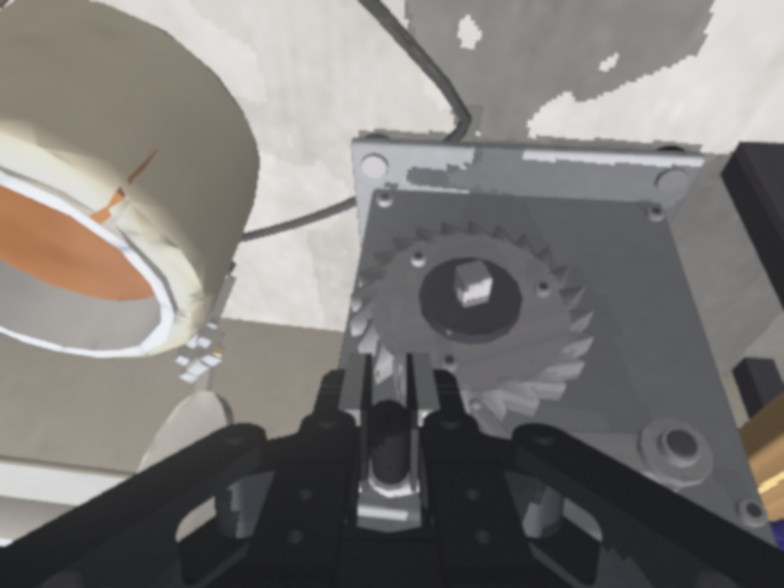

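View pics/s6.png

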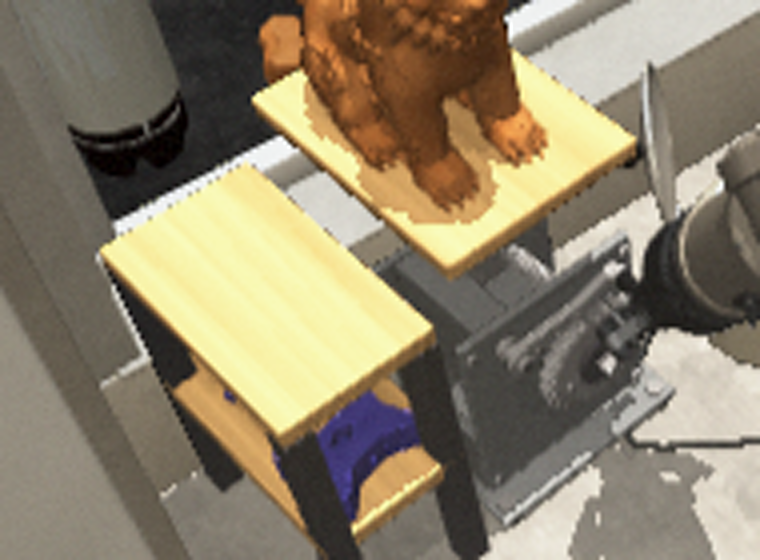

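The knob is gripped between the pads, with an opening of 0.12, or about 10 mm. Before lifting I'll work out the image position that corresponds to level.

```bash
cat > mon.py <<'E'
from h import *
from station import arm,cams
import sys
n=sys.argv[1]
s=arm.state();S=cams.read_camera("scene");I=S["pixels"][:,:,::-1]
print("t",round(s["clock"],2),"pos",np.round(s["tool_pos"],4),"F",np.round(s["wrist_force"],1),"g",round(s["grip_width"],3))
A=np.array([.511,.238]);f=6
x0,y0=150,150
Z=cv2.resize(I[y0:y0+95,x0:x0+130],None,fx=f,fy=f,interpolation=cv2.INTER_CUBIC)
for z in(.297,.257):
    p=proj(S,[*A,z]);print("z",z,p.round(1))
    q=((p+.5-[x0,y0])*f).astype(int);cv2.circle(Z,tuple(map(int,q)),4,(255,0,255) if z<.26 else (255,255,0),1)
# lowest bright-wood point along column band at the corner
hsv=cv2.cvtColor(I,cv2.COLOR_BGR2HSV);m=cv2.inRange(hsv,(12,60,90),(35,255,255))
for c in (200,202,204,206,208,212,216):
    col=np.where(m[170:240,c]>0)[0]+170; print(c,(col.min(),col.max()) if len(col) else None,end=" ")
print();cv2.imwrite(f"pics/{n}.png",Z)
E
python3 mon.py m0
```

```text
t 15.55 pos [0.4713 0.1083 0.2096] F [ 3.3  1.4 -5.3] g 0.123
z 0.297 [202.4 206.9]
z 0.257 [204.9 217.8]
200 (np.int64(178), np.int64(208)) 202 (np.int64(170), np.int64(209)) 204 (np.int64(170), np.int64(209)) 206 (np.int64(170), np.int64(207)) 208 (np.int64(170), np.int64(206)) 212 (np.int64(170), np.int64(203)) 216 (np.int64(170), np.int64(200))
```

View pics/m0.png

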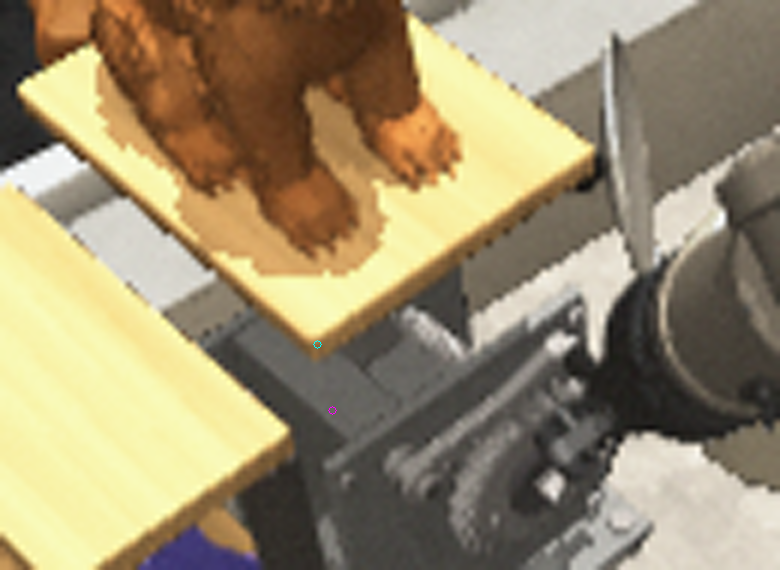

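The cyan mark (z=0.297) nearly coincides with the board's corner, so the board is about 40 mm above level. The level mark (magenta) is at row 217.8. Lifting now.

```bash
python3 -m jog '[[[0.006,-0.008,0.001],0,0.9],[[0.007,-0.009,0.002],0,0.9]]' 40; python3 mon.py m1; python3 -c "
from h import *
show()"
```

```text
clock: 15.77
tool_pos: [0.4712, 0.1136, 0.2299]
tcp_rot: [0.705, 0.239, 0.186, -0.641]
wrist_force: [-0.3, 5.1, -1.7]
grip_width: 0.122
t 15.77 pos [0.4712 0.1136 0.2299] F [-0.3  5.1 -1.7] g 0.122
z 0.297 [202.4 206.9]
z 0.257 [204.9 217.8]
200 (np.int64(178), np.int64(208)) 202 (np.int64(170), np.int64(210)) 204 (np.int64(170), np.int64(209)) 206 (np.int64(170), np.int64(208)) 208 (np.int64(170), np.int64(206)) 212 (np.int64(170), np.int64(204)) 216 (np.int64(170), np.int64(200)) 
t 15.82 pos [0.4714 0.1141 0.2315] q [-0.862 -0.01   0.348  2.35   0.927  0.442  0.351] F [-7.6  1.8  1. ] g 0.126
[[ 0.816  0.577 -0.042]
 [ 0.097 -0.064  0.993]
 [ 0.57  -0.814 -0.108]]
```

View pics/m1.png

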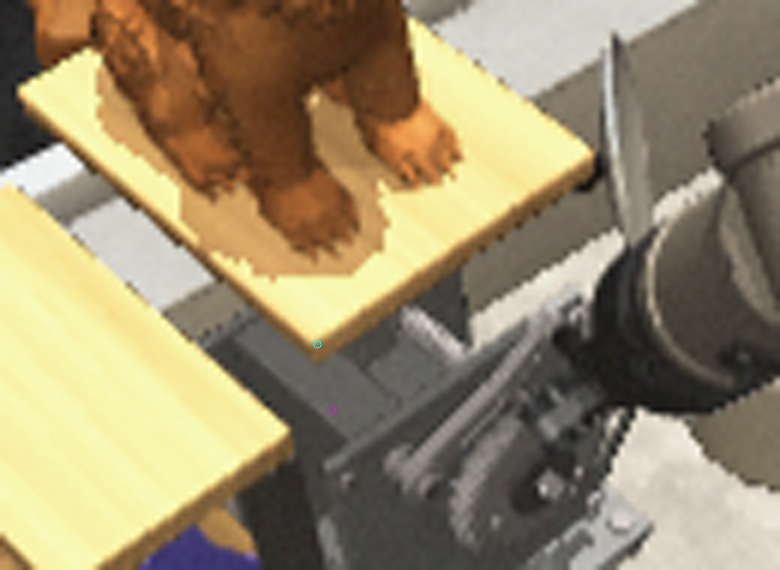

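```bash
python3 -m jog '[[[0,0,0],0,0.9],[[0,0,0],0,0.9],[[0,0,0],0,0.9],[[0,0,0],0,0.9],[[0,0,0],0,0.9],[[0,0,0],0,0.9]]' 40; python3 mon.py m2
```

```text
clock: 16.32
tool_pos: [0.471, 0.1148, 0.2332]
tcp_rot: [0.703, 0.239, 0.189, -0.642]
wrist_force: [-0.3, 1.3, -0.6]
grip_width: 0.121
t 16.32 pos [0.471  0.1148 0.2332] F [-0.3  1.3 -0.6] g 0.121
z 0.297 [202.4 206.9]
z 0.257 [204.9 217.8]
200 (np.int64(178), np.int64(209)) 202 (np.int64(170), np.int64(211)) 204 (np.int64(170), np.int64(211)) 206 (np.int64(170), np.int64(210)) 208 (np.int64(170), np.int64(208)) 212 (np.int64(170), np.int64(206)) 216 (np.int64(170), np.int64(203))
```

View pics/m2.png

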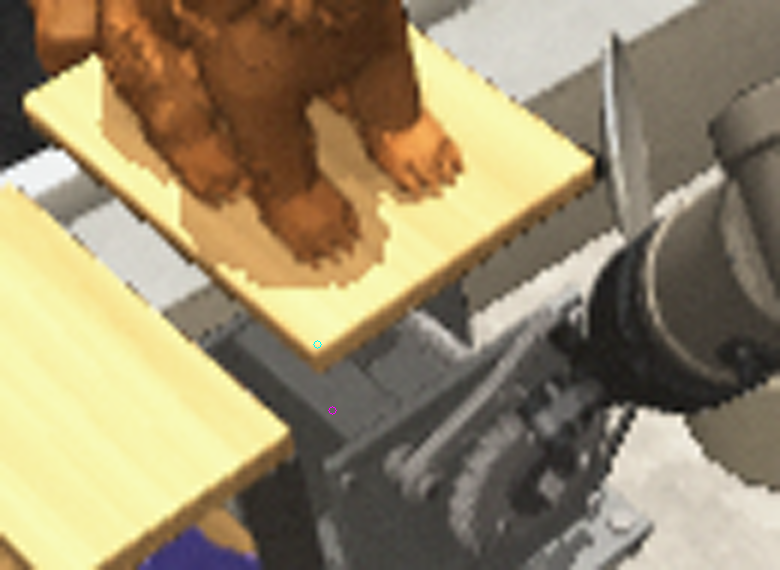

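The board is sinking: its corner moved from row 205.8 to about 208.

```bash
python3 -m jog '[[[0,0,0],0,0.9],[[0,0,0],0,0.9],[[0,0,0],0,0.9],[[0,0,0],0,0.9],[[0,0,0],0,0.9],[[0,0,0],0,0.9],[[0,0,0],0,0.9],[[0,0,0],0,0.9]]' 40; python3 mon.py m3;python3 -m jog '[[[0,0,0],0,0.9],[[0,0,0],0,0.9],[[0,0,0],0,0.9],[[0,0,0],0,0.9]]' 40; python3 mon.py m4
```

```text
clock: 17.03
tool_pos: [0.471, 0.1147, 0.2329]
tcp_rot: [0.703, 0.239, 0.189, -0.642]
wrist_force: [-1.0, 1.0, -0.5]
grip_width: 0.121
t 17.03 pos [0.471  0.1147 0.2329] F [-1.   1.  -0.5] g 0.121
z 0.297 [202.4 206.9]
z 0.257 [204.9 217.8]
200 (np.int64(177), np.int64(211)) 202 (np.int64(170), np.int64(213)) 204 (np.int64(170), np.int64(213)) 206 (np.int64(170), np.int64(212)) 208 (np.int64(170), np.int64(210)) 212 (np.int64(170), np.int64(207)) 216 (np.int64(170), np.int64(205)) 
clock: 17.42
tool_pos: [0.471, 0.1147, 0.2329]
tcp_rot: [0.703, 0.239, 0.189, -0.642]
wrist_force: [0.1, 1.8, -0.9]
grip_width: 0.122
t 17.42 pos [0.471  0.1147 0.2329] F [ 0.1  1.8 -0.9] g 0.122
z 0.297 [202.4 206.9]
z 0.257 [204.9 217.8]
200 (np.int64(178), np.int64(212)) 202 (np.int64(170), np.int64(214)) 204 (np.int64(170), np.int64(215)) 206 (np.int64(170), np.int64(213)) 208 (np.int64(171), np.int64(212)) 212 (np.int64(170), np.int64(209)) 216 (np.int64(170), np.int64(206))
```

View pics/m3.png

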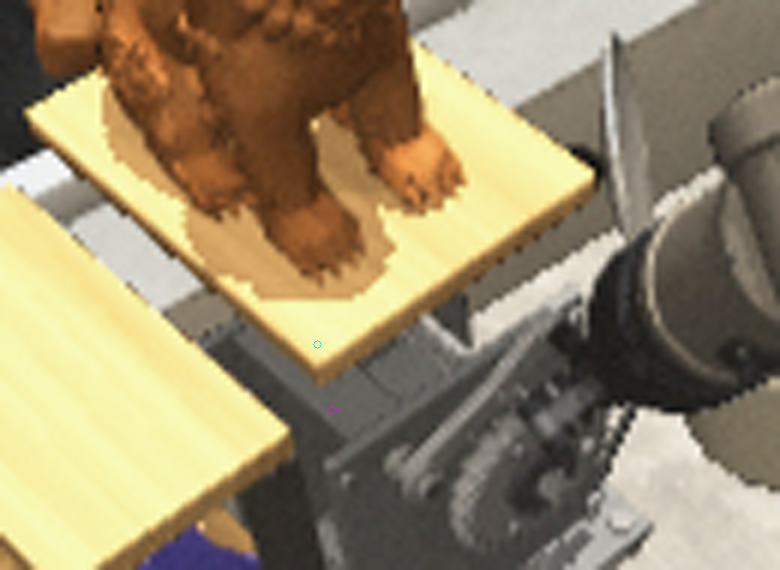

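View pics/m4.png

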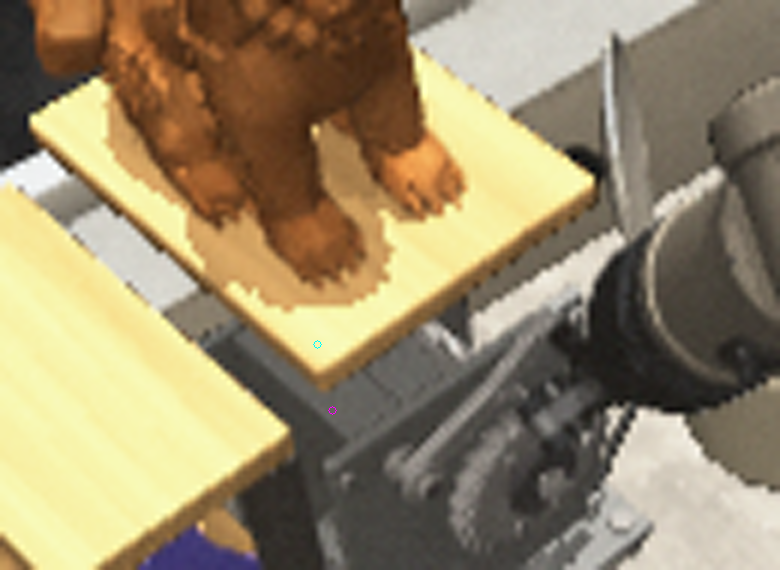

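```bash
python3 -m jog '[[[0,0,0],0,0.9],[[0,0,0],0,0.9],[[0,0,0],0,0.9],[[0,0,0],0,0.9],[[0,0,0],0,0.9],[[0,0,0],0,0.9],[[0,0,0],0,0.9],[[0,0,0],0,0.9]]' 40; python3 mon.py m5; python3 - <<'E'
from station import cams
import cv2
T=cams.read_camera("top")
cv2.imwrite("pics/t5.png",cv2.resize(T["pixels"][90:210,120:270,::-1],None,fx=5,fy=5,interpolation=cv2.INTER_CUBIC))
E
```

```text
clock: 18.13
tool_pos: [0.471, 0.1147, 0.2329]
tcp_rot: [0.703, 0.239, 0.189, -0.642]
wrist_force: [-0.8, 2.0, -0.5]
grip_width: 0.124
t 18.13 pos [0.471  0.1147 0.2329] F [-0.8  2.  -0.5] g 0.124
z 0.297 [202.4 206.9]
z 0.257 [204.9 217.8]
200 (np.int64(179), np.int64(214)) 202 (np.int64(173), np.int64(215)) 204 (np.int64(172), np.int64(217)) 206 (np.int64(172), np.int64(215)) 208 (np.int64(170), np.int64(214)) 212 (np.int64(170), np.int64(211)) 216 (np.int64(170), np.int64(208))
```

View pics/m5.png

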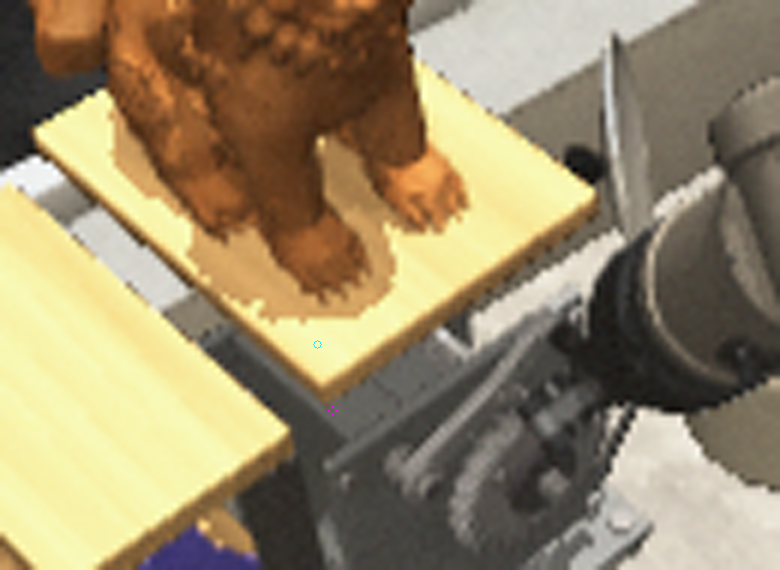

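View pics/t5.png

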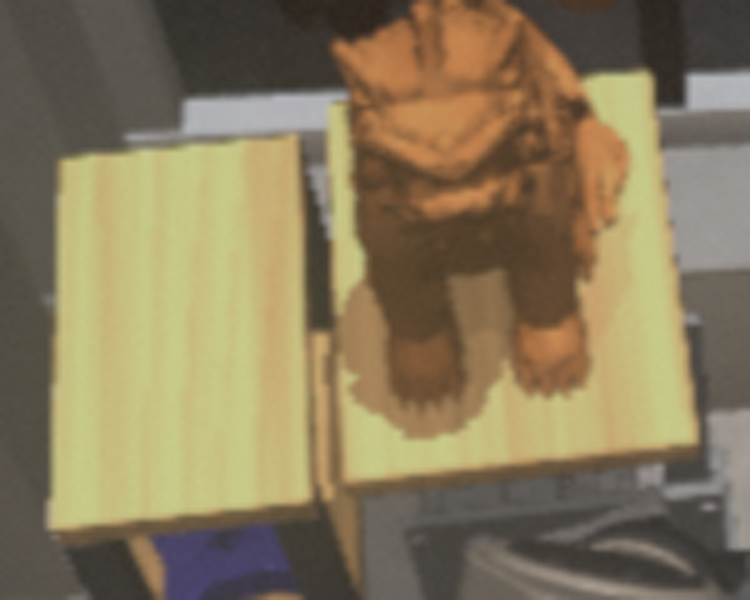

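```bash
python3 - <<'E'
from h import *
from station import cams
S=cams.read_camera("scene");T=cams.read_camera("top")
s=lambda x,y:(150+x/6-.4,150+y/6-.4)
t=lambda x,y:(120+x/5-.4,90+y/5-.4)
for n,a,b in [("rackNR",(288,430),(312,500)),("rackFR",(10,185),(299,135)),("boardNL",(320,387),(347,483)),("boardNR",(597,196),(697,443)),("boardFL",(33,133),(331,103))]:
    p,e=tri(S,s(*a),T,t(*b));print(n,p.round(4),e.round(4), onz(S,*s(*a),.257).round(4))
E
```

```text
rackNR [0.5147 0.2567 0.256 ] 0.0002 [0.5138 0.257  0.257 ]
rackFR [0.7139 0.2703 0.2536] 0.0014 [0.7093 0.2713 0.257 ]
boardNL [0.5138 0.2395 0.2697] 0.0 [0.5239 0.2349 0.257 ]
boardNR [0.5224 0.0928 0.2721] 0.0009 [0.534  0.0842 0.257 ]
boardFL [0.7166 0.2524 0.2716] 0.0011 [0.7317 0.2474 0.257 ]
```

By two-view triangulation the board is about 14 mm above the rack, which fits a total drop of 7 teeth (44.1 mm). I'll wait a bit longer and look again.

```bash
python3 -m jog '[[[0,0,0],0,0.9],[[0,0,0],0,0.9],[[0,0,0],0,0.9]]' 40; python3 mon.py m6
```

```text
clock: 18.58
tool_pos: [0.471, 0.1147, 0.2329]
tcp_rot: [0.703, 0.239, 0.189, -0.642]
wrist_force: [-0.2, 1.3, -0.9]
grip_width: 0.123
t 18.58 pos [0.471  0.1147 0.2329] F [-0.2  1.3 -0.9] g 0.123
z 0.297 [202.4 206.9]
z 0.257 [204.9 217.8]
200 (np.int64(170), np.int64(215)) 202 (np.int64(175), np.int64(216)) 204 (np.int64(174), np.int64(218)) 206 (np.int64(173), np.int64(217)) 208 (np.int64(172), np.int64(216)) 212 (np.int64(170), np.int64(212)) 216 (np.int64(170), np.int64(210))
```

View pics/m6.png

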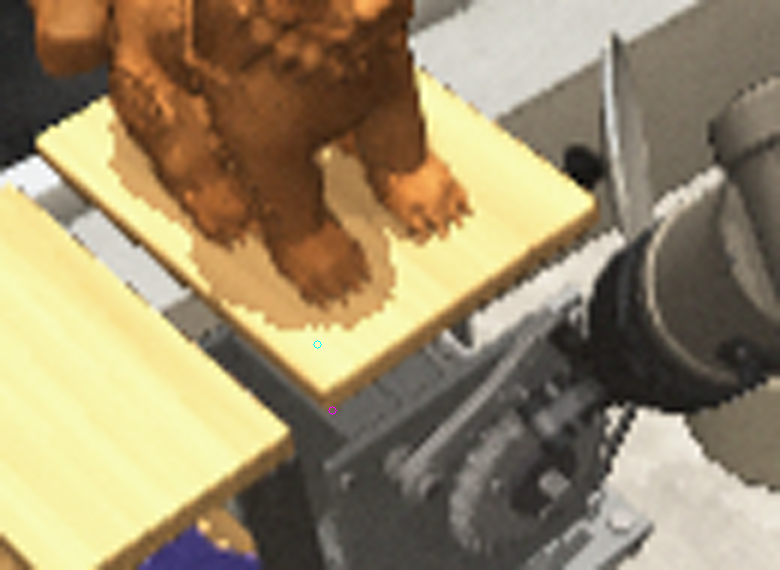

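The board is about 9 mm above level now. I'll wait two more rows, then release so that the pawl catches at the level tooth.

```bash
python3 -m jog '[[[0,0,0],0,0.9],[[0,0,0],0,0.9],[[0,0,0],0,0.2],[[0,0,0],0,0.2],[[0,0,0],0,0.2],[[0,0,0],0,0.2],[[0,0,0],0,0.2]]' 40; python3 mon.py m7; python3 -m jog '[[[0,0,0],0,0.2],[[0,0,0],0,0.2],[[0,0,0],0,0.2],[[0,0,0],0,0.2]]' 40; python3 mon.py m8;python3 - <<'E'
from station import cams
import cv2
T=cams.read_camera("top")
cv2.imwrite("pics/t8.png",cv2.resize(T["pixels"][90:210,120:270,::-1],None,fx=5,fy=5,interpolation=cv2.INTER_CUBIC))
r=cams.read_camera("wrist");cv2.imwrite("pics/w8.png",cv2.resize(r["pixels"][:,:,::-1],(784,588)))
E
```

```text
clock: 19.22
tool_pos: [0.4716, 0.1121, 0.2332]
tcp_rot: [0.705, 0.238, 0.19, -0.641]
wrist_force: [0.0, 0.2, -1.1]
grip_width: 0.797
t 19.22 pos [0.4716 0.1121 0.2332] F [ 0.   0.2 -1.1] g 0.797
z 0.297 [202.4 206.9]
z 0.257 [204.9 217.8]
200 (np.int64(170), np.int64(216)) 202 (np.int64(170), np.int64(218)) 204 (np.int64(176), np.int64(219)) 206 (np.int64(176), np.int64(219)) 208 (np.int64(174), np.int64(218)) 212 (np.int64(172), np.int64(215)) 216 (np.int64(170), np.int64(212)) 
clock: 19.6
tool_pos: [0.4717, 0.1118, 0.2333]
tcp_rot: [0.705, 0.237, 0.19, -0.64]
wrist_force: [1.1, -0.0, -0.5]
grip_width: 0.799
t 19.6 pos [0.4717 0.1118 0.2333] F [ 1.1 -0.  -0.5] g 0.799
z 0.297 [202.4 206.9]
z 0.257 [204.9 217.8]
200 (np.int64(170), np.int64(216)) 202 (np.int64(171), np.int64(218)) 204 (np.int64(170), np.int64(219)) 206 (np.int64(176), np.int64(219)) 208 (np.int64(174), np.int64(218)) 212 (np.int64(172), np.int64(215)) 216 (np.int64(170), np.int64(212))
```

View pics/m8.png

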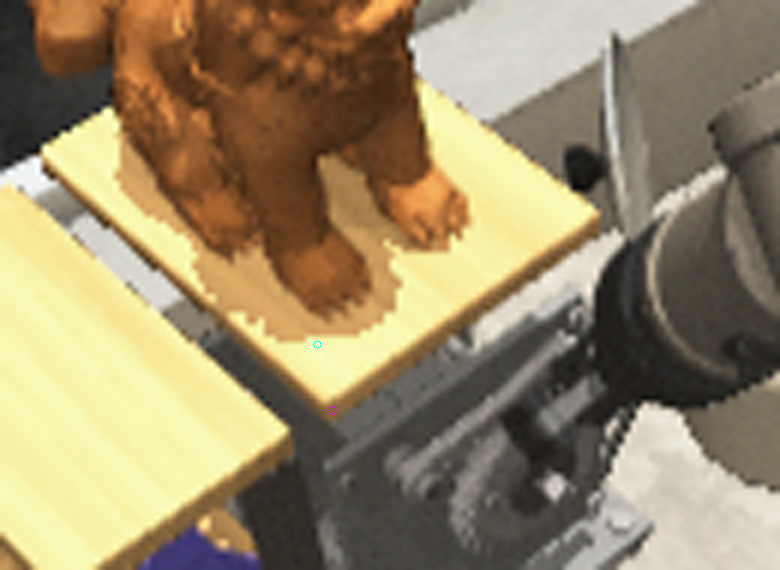

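View pics/w8.png

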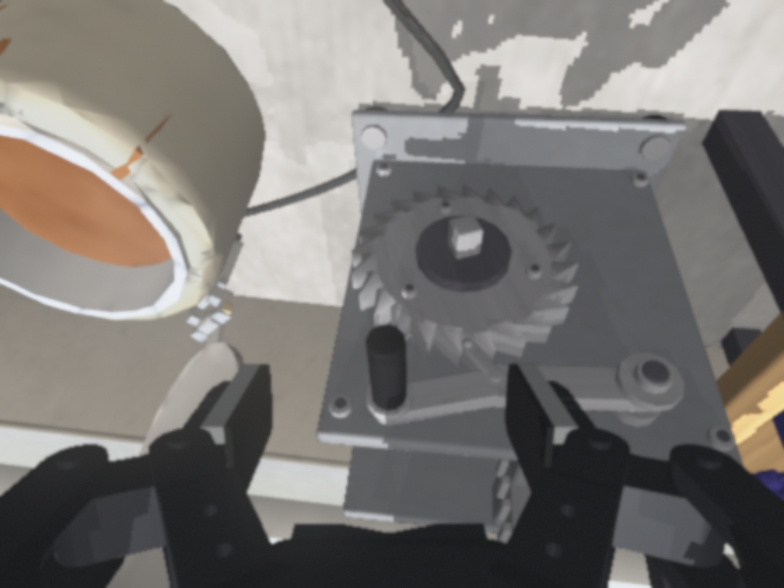

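View pics/t8.png

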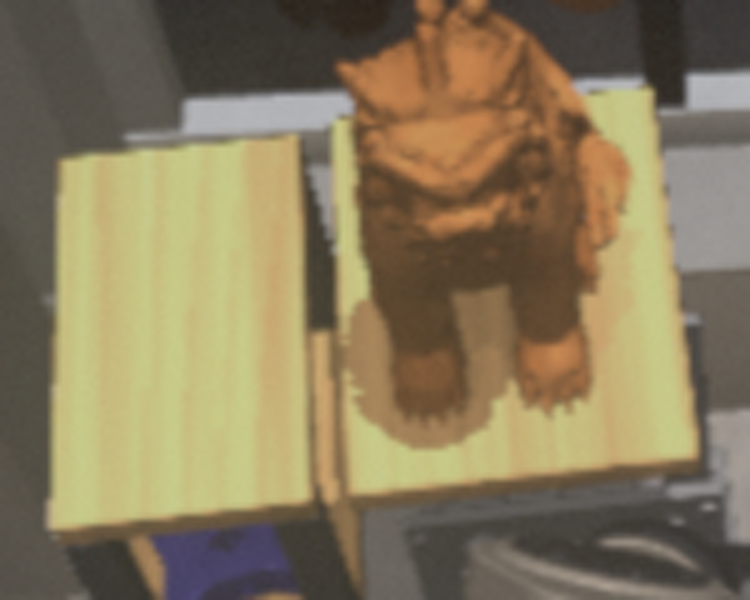

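```bash
python3 - <<'E'
from h import *
from station import cams
S=cams.read_camera("scene");T=cams.read_camera("top")
s=lambda x,y:(150+x/6-.4,150+y/6-.4)
t=lambda x,y:(120+x/5-.4,90+y/5-.4)
for n,a,b in [("rackNR",(288,430),(312,500)),("rackFR",(10,185),(299,135)),("boardNL",(327,407),(350,496)),("boardNR",(598,213),(698,461)),("boardFL",(42,151),(334,120))]:
    p,e=tri(S,s(*a),T,t(*b));print(n,p.round(4),e.round(4))
E
```

```text
rackNR [0.5147 0.2567 0.256 ] 0.0002
rackFR [0.7139 0.2703 0.2536] 0.0014
boardNL [0.5125 0.2397 0.2596] 0.0019
boardNR [0.5209 0.0931 0.2621] 0.0012
boardFL [0.7133 0.2523 0.2633] 0.0017
```

The pawl has dropped into the teeth, and the board did not move between the two pictures. I'll refine its height by fitting the front upper edges in both views, using the rack as the reference.

```bash
cat > fe.py <<'E'
from h import *
from station import cams
from scipy.ndimage import map_coordinates,gaussian_filter1d
from scipy.optimize import brentq
def edge(c,A,B,half=3.0,bright=1):
    # A,B approx edge ends (px). bright side = top face (up in image); strongest drop across the edge
    g=cv2.cvtColor(c["pixels"],cv2.COLOR_RGB2GRAY).astype(float)
    A,B=np.array(A),np.array(B);d=(B-A)/np.linalg.norm(B-A);n=np.array([-d[1],d[0]]);n=n*np.sign(n[1])
    o=np.arange(-half,half+.01,.1);P=[]
    for f in np.linspace(.12,.88,60):
        q=A+(B-A)*f;L=q+np.outer(o,n)
        v=map_coordinates(g,[L[:,1],L[:,0]],order=1);dv=gaussian_filter1d(np.gradient(v),4)
        i=np.argmin(dv);
        if 2<i<len(o)-3:P.append(q+o[i]*n)
    P=np.array(P)
    for _ in range(3):
        l=cv2.fitLine(P.astype(np.float32),cv2.DIST_HUBER,0,.01,.01).ravel();r=(P-l[2:])@[-l[1],l[0]];P=P[abs(r)<.6]
    return l,len(P),r.std()
def xat(c,l,z,y):
    a=onz(c,*(l[2:]-l[:2]*15),z);b=onz(c,*(l[2:]+l[:2]*15),z)
    return a[0]+(b[0]-a[0])*(y-a[1])/(b[1]-a[1])
S=cams.read_camera("scene");T=cams.read_camera("top")
s=lambda x,y:(150+x/6-.4,150+y/6-.4)
t=lambda x,y:(120+x/5-.4,90+y/5-.4)
for n,a,b,y in [("rack",((160,248.7),s(288,430)),(t(50,525),t(312,500)),.31),("board",(s(327,407),s(598,213)),(t(350,496),t(698,461)),.166)]:
    l1,k1,r1=edge(S,*a);l2,k2,r2=edge(T,*b)
    f=lambda z:xat(S,l1,z,y)-xat(T,l2,z,y)
    z=brentq(f,.2,.34);print(n,"z",round(z,4),"x",round(xat(S,l1,z,y),4),k1,k2,r1.round(2),r2.round(2),l1.round(2),l2.round(2))
E
python3 fe.py
```

```text
rack z 0.2472 x 0.5162 60 60 0.1 0.2 [  0.82  -0.57 178.57 235.08] [ 9.9000e-01 -1.1000e-01  1.5579e+02  1.9269e+02]
board z 0.2553 x 0.5212 60 60 0.1 0.19 [  0.82  -0.57 228.59 199.74] [ 9.9000e-01 -1.1000e-01  2.3494e+02  1.8384e+02]
```

The line fit puts the board about 8 mm above the rack, and the column tracking gives a drop of exactly 6 teeth. So the board rests one tooth (6.3 mm) high. That is inside the tolerance, but one more tooth brings it level, and even an error of one tooth would stay within it. I'll grip again and lift briefly.

```bash
python3 -m jog '[[[-0.007,0.010,-0.001],0,0.3],[[-0.007,0.010,0],0,0.4]]' 40;python3 - <<'E'
from h import *
from station import cams
s,M=show()
print(M.T@(np.array([.503,.105,.171])-s['tool_pos']), M.T@(np.array([.4712,.1084,.2095])-s['tool_pos']))
r=cams.read_camera("wrist");cv2.imwrite("pics/w9.png",cv2.resize(r["pixels"][:,:,::-1],(784,588)))
E
```

```text
clock: 20.12
tool_pos: [0.4735, 0.1096, 0.2113]
tcp_rot: [0.703, 0.239, 0.192, -0.642]
wrist_force: [-0.4, -0.2, -0.4]
grip_width: 0.602
t 20.12 pos [0.4735 0.1096 0.2113] q [-0.851  0.033  0.359  2.374  1.039  0.382  0.229] F [-0.4 -0.2 -0.4] g 0.602
[[ 0.812  0.582 -0.037]
 [ 0.09  -0.063  0.994]
 [ 0.577 -0.81  -0.103]]
[ 0.00032707  0.05009834 -0.00146537] [-0.0029909   0.00016125 -0.00089213]
```

View pics/w9.png

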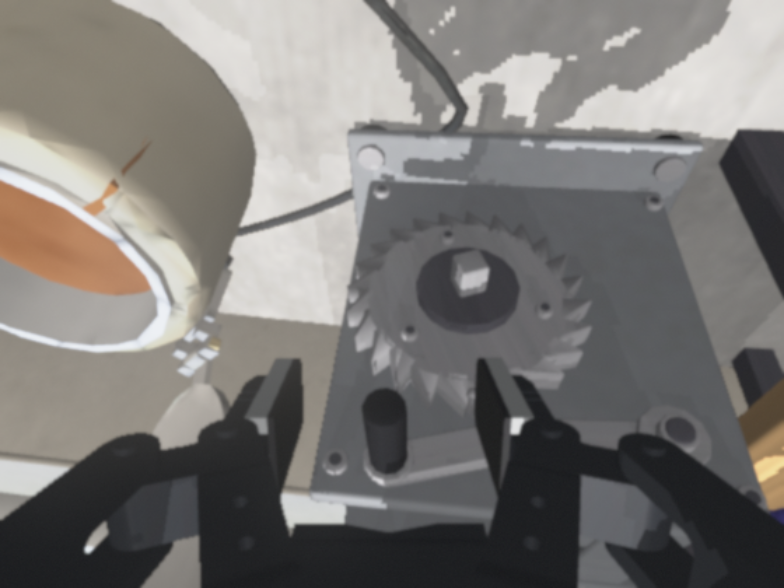

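The knob at (387,400) sits centred between the pads. I'll close on it.

```bash
python3 -m jog '[[[-0.002,0,-0.001],0,0.9],[[0,0,0],0,0.9],[[0,0,0],0,0.9],[[0,0,0],0,0.9],[[0,0,0],0,0.9],[[0,0,0],0,0.9]]' 40
```

```text
clock: 20.67
tool_pos: [0.4701, 0.1081, 0.2079]
tcp_rot: [0.704, 0.238, 0.189, -0.641]
wrist_force: [3.3, -0.8, -4.8]
grip_width: 0.119
```

```bash
python3 -m jog '[[[0.006,-0.008,0.001],0,0.9],[[0.007,-0.009,0.002],0,0.9],[[0,0,0],0,0.2],[[0,0,0],0,0.2],[[0,0,0],0,0.2],[[0,0,0],0,0.2],[[0,0,0],0,0.2]]' 40; python3 mon.py n1; python3 -m jog '[[[0,0,0],0,0.2],[[0,0,0],0,0.2],[[0,0,0],0,0.2]]'; python3 mon.py n2; python3 fe.py; python3 - <<'E'
from station import cams
import cv2
r=cams.read_camera("wrist");cv2.imwrite("pics/w10.png",cv2.resize(r["pixels"][:,:,::-1],(784,588)))
E
```

```text
clock: 21.25
tool_pos: [0.4716, 0.1136, 0.2301]
tcp_rot: [0.704, 0.239, 0.19, -0.641]
wrist_force: [-0.4, 0.2, -0.2]
grip_width: 0.798
t 21.25 pos [0.4716 0.1136 0.2301] F [-0.4  0.2 -0.2] g 0.798
z 0.297 [202.4 206.9]
z 0.257 [204.9 217.8]
200 (np.int64(170), np.int64(217)) 202 (np.int64(170), np.int64(219)) 204 (np.int64(170), np.int64(221)) 206 (np.int64(177), np.int64(221)) 208 (np.int64(176), np.int64(219)) 212 (np.int64(174), np.int64(216)) 216 (np.int64(171), np.int64(214)) 
clock: 21.55
tool_pos: [0.4712, 0.1129, 0.2292]
tcp_rot: [0.705, 0.238, 0.19, -0.641]
wrist_force: [-0.7, -0.1, -0.6]
grip_width: 0.799
t 21.55 pos [0.4712 0.1129 0.2292] F [-0.7 -0.1 -0.6] g 0.799
z 0.297 [202.4 206.9]
z 0.257 [204.9 217.8]
200 (np.int64(170), np.int64(217)) 202 (np.int64(170), np.int64(219)) 204 (np.int64(178), np.int64(221)) 206 (np.int64(177), np.int64(221)) 208 (np.int64(176), np.int64(220)) 212 (np.int64(174), np.int64(217)) 216 (np.int64(171), np.int64(214)) 
rack z 0.2472 x 0.5163 60 60 0.11 0.2 [  0.82  -0.57 180.44 233.77] [ 9.9000e-01 -1.1000e-01  1.5579e+02  1.9269e+02]
board z 0.2481 x 0.5218 60 60 0.11 0.17 [  0.82  -0.57 226.55 203.05] [ 9.9000e-01 -1.1000e-01  2.2452e+02  1.8652e+02]
```

View pics/w10.png

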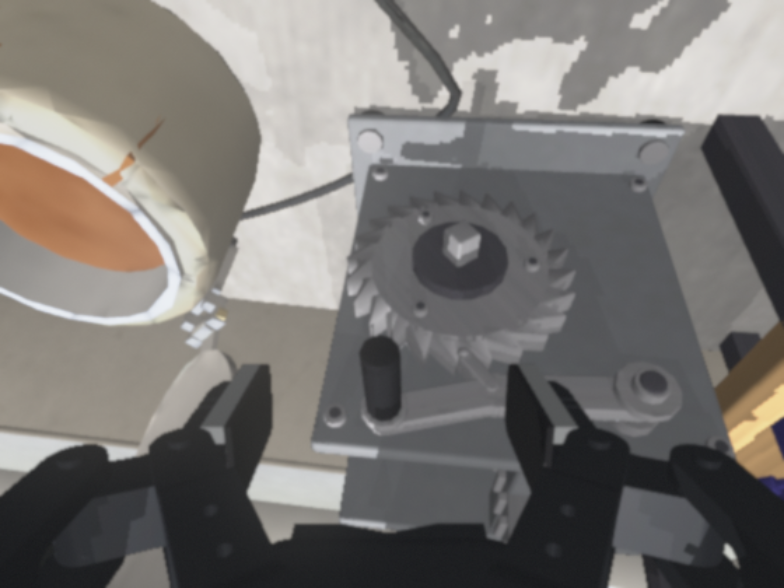

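View pics/n2.png

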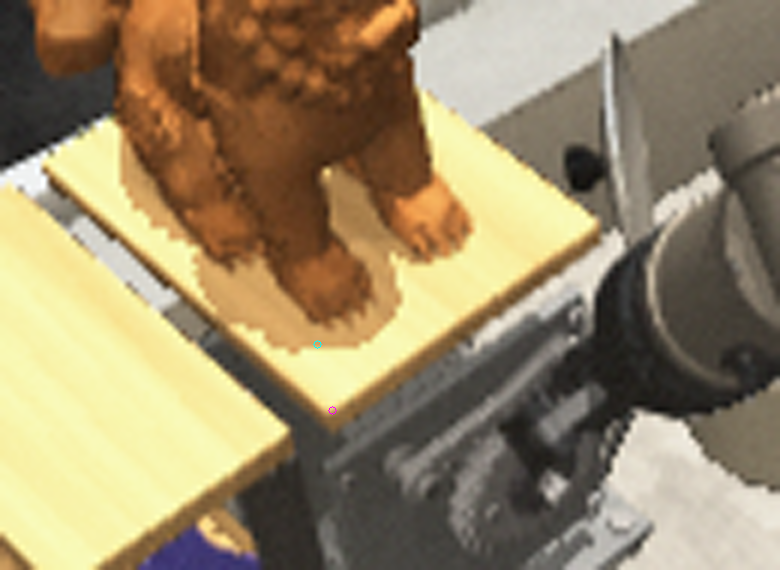

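The board now reads 0.9 mm above the rack by the same edge fit, a change of exactly one tooth, and the pawl is seated. I'll back the hand off along its axis.

```bash
python3 -m jog '[[[0,-0.02,0],0,0.2],[[0,-0.025,0],0,0.2],[[0,-0.025,0],0,0.2],[[0,-0.025,0],0,0.2],[[0,0,0],0,0.2],[[0,0,0],0,0.2]]'; python3 mon.py n3; python3 fe.py; python3 - <<'E'
from station import cams
import cv2
r=cams.read_camera("wrist");cv2.imwrite("pics/w11.png",cv2.resize(r["pixels"][:,:,::-1],(784,588)))
r=cams.read_camera("scene");cv2.imwrite("pics/s11.png",r["pixels"][:,:,::-1])
E
```

```text
clock: 22.25
tool_pos: [0.4137, 0.119, 0.3089]
tcp_rot: [0.706, 0.237, 0.189, -0.64]
wrist_force: [0.2, -0.2, -0.1]
grip_width: 0.798
t 22.25 pos [0.4137 0.119  0.3089] F [ 0.2 -0.2 -0.1] g 0.798
z 0.297 [202.4 206.9]
z 0.257 [204.9 217.8]
200 (np.int64(170), np.int64(217)) 202 (np.int64(170), np.int64(219)) 204 (np.int64(178), np.int64(220)) 206 (np.int64(177), np.int64(221)) 208 (np.int64(176), np.int64(219)) 212 (np.int64(174), np.int64(217)) 216 (np.int64(171), np.int64(214)) 
rack z 0.2477 x 0.5159 60 60 0.12 0.2 [  0.82  -0.57 180.43 233.76] [ 9.9000e-01 -1.1000e-01  1.5579e+02  1.9270e+02]
board z 0.2483 x 0.5216 60 60 0.11 0.18 [  0.82  -0.58 226.54 203.04] [ 9.9000e-01 -1.1000e-01  2.2452e+02  1.8652e+02]
```

View pics/w11.png

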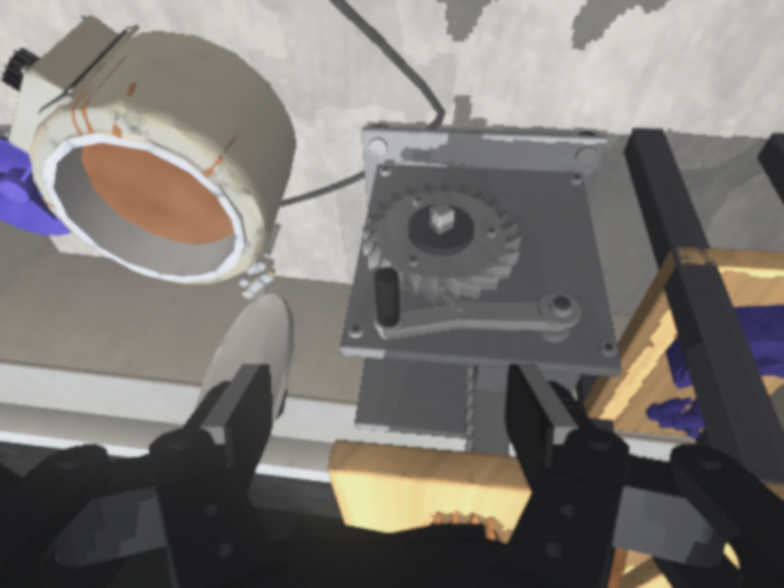

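View pics/s11.png

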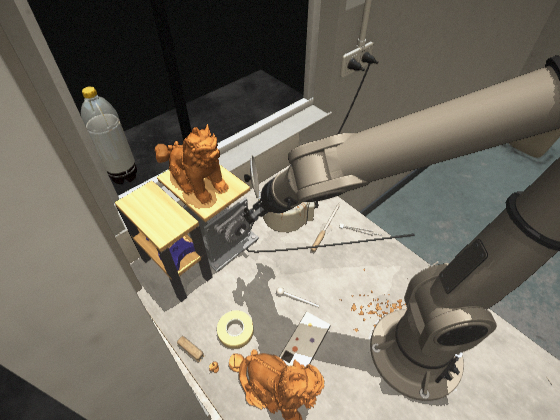

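The hand is clear, the pawl is seated, and the board stands still and level. The tape roll and file are where they were, and the dish still shows at its place in the wrist view. Handing in.

```bash
python3 -c "
from station import sign_off
print(sign_off())"
```

```text
the job is handed in; nothing more can be done
None
```

I let the board down to the level of the drying rack and handed the job in at about 22.5 s of the 40 s. The pawl is seated in the teeth and holds it there.

- **Tilting the hand:** the moves have no tilt command, so I got the lean of about 36° by pushing the arm against its joint limits high above the bench.
- **First grip:** it slipped off the knob without lifting the pawl. I backed out, corrected the tilt and gripped it properly the second time.
- **Lowering:** a hold of about 3 s brought the board down 6 teeth. It then measured about one tooth (6.3 mm) too high, so I lifted the pawl again briefly and it dropped one more tooth.

**Last checks:**
- **Height:** the board read 0.6 to 0.9 mm above the rack by the same two-view edge fit.
- **Fit bias:** that fit put the rack itself at 0.247–0.248 m instead of 0.257 m. I therefore relied on the difference between the two, which the fixed tooth step supports.
- **Stillness and forces:** the board did not move between pictures. The wrist force was near zero with the hand backed well clear.
- **Lion and loose things:** I saw no sign of the hand touching the lion. By eye, the tape roll and file lay where they began. The dish was hidden from the scene camera by the arm at the end and only partly seen by the wrist camera; I did not measure its position, or those of the tape roll and file.

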